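Change a two-station toggle clamp fixture over to the flat pucks

ROBOT

A 7-joint arm with a two-finger parallel gripper is mounted at the origin on a cart in front of the work surface, level with it; the furniture and walls round the work are solid. World frame = base frame: x ahead of the robot, y to its left, z up, the work surface at z = 0. Lengths are in m, angles in rad, forces in N, time in s.
With the tool pointing down it reaches from about 0.4 to 0.85 m from the base axis. Payload 10.4 kg.
Tool frame: the origin (TCP) lies midway between the tips of the shut fingers; the grasp point (between the pads) lies 19 mm behind it; z points along the fingers, y is the line along which they close (so a half turn about z gives the same grasp; the last joint's range is limited). The gripper opens to 87 mm and grips with 3 to 60 N. Pads are 19 mm wide; open, the fingers measure 117 mm over their backs; the gripper's body (75 mm by 190 mm) begins 51 mm behind the grasp point.
Start: joints at [1.316, 0.332, -0.065, 1.46, 0.022, 1.35, -0.088], TCP at [0.144, -0.608, 0.196] pointing down, gripper open.
Joint ranges: [-2.6, 2.6], [-0.5, 2.12], [-1.47, 1.34], [0.16, 2.42], [-1.27, 4.41], [0.06, 2.06], [-2.6, 2.6]. Speed limits (rad/s): [2.22, 2.22, 2.79, 2.79, 3.14, 3.14, 3.14].

INTERFACE

Orientations are given as a unit quaternion [x, y, z, w].
In Python, from bench import sensors, eyes, order gives the robot as it stands.
- The arm moves only by the tool arm_command, never from a script. Its argument "steps" is a list of rows, each an object with "rot": the turn, a rotation vector about the world's x, y, z in degrees, a list of three; "slide": the shift along the world's x, y, z in m, a list of three; "grip": the opening, from 0 (shut) to 1 (fully open). A call has exactly 8 rows; each row shifts and turns the commanded pose from where the row before left it; what a row does not reach is not made up. A row lasts 1/8 s, in which the tool goes at most 62.5 mm and 10.7 degrees, less where a joint would pass 70% of its speed; a pose out of reach is approached as far as the arm can. A call with a gripper value outside its range is refused whole. The fingers move at their own pace and stop on an object; "newtons" is the grip in N (left out, the last holds). Time passes only in rows, so rows that do not move let the fingers close, or fill a call up. It gives the time, the measured TCP pose, the force, the opening and the grip force at its end, in the units of the state.
- sensors.read_state(): the state, without advancing time (a new reading comes with each control period).
- eyes.camera(name): name is "scene" or "top"; returns a dict with "pixels" (480x640x3 uint8, red, green, blue), "intrinsics" (3x3 intrinsics, pixels), "pose" (4x4, takes a point from camera to world coordinates). Camera axes: x right, y down, z forward; pixel columns grow to the right and rows downward; lengths in m; the calibration is good to about 2 mm. A picture is of the moment at which its call begins. There is no depth.
- order.close_job(): hands the job in; it is judged then, once.
Trained networks look in a picture, given as the dict that the camera call returned (one of the last four; its "shot" number tells which), for a name from the list of things; names that differ only in an ending like _2 or _b are one class to them, and where a whole thing is asked for, a point or a joint stands for the part that bears it (a point fixed in the world has none). Each returns a list of dicts, best first, with "conf" (0 to 1); they miss things now and then, are a little off and sometimes report something else, mostly with a low value. They report only what shows in the picture. A call takes as long as a camera call.
- eyes.look_for(name, picture): "bbox" ([left, top, right, bottom] in pixels, round what is visible of it).
The state is a dict: "time": time; "joint_positions": joint angles; "joint_vel": joint speeds; "joint_torque": joint torques, N m; "ee_pos": TCP position; "eef_rot": TCP orientation; "ft_force": force on the tool from outside, world axes, zero at the start; "torque": the same for the moment, N m; "width": finger opening in m; "grip_force": force on a finger pad.
Only numpy, scipy, OpenCV 4.12 (cv2) and the standard library are available. Lean on these libraries where they do the work, as an engineer would, in place of code of your own. Each camera call takes 0.05 s, during which the arm holds its last target. There are 200 camera calls.

TASK

Change the two-station fixture over to the flat pucks: first open both toggle clamps and, with both open, stand every narrow puck that was clamped in them upright on the rubber mat, each centred on a white ring of its own. Then lay one wide flat puck in the middle of the printed ring of each station and push each clamp handle down past its dead point, so that both pads hold their pucks. Do not shift the tape roll, the bottle or the bearing.

Things in the scene. Friction and masses are not known exactly. Their poses are not given: they have to be found in the camera images.
- station_l: left clamp station, fixed to the bed. Origin: under the centre of its nest; +x points from the clamp to the nest, so the handle lies on its -x side (towards the robot), z up. Nest plate 110 (x) by 100 (y) mm, top 12 mm above the origin; two clamp cheeks 30 mm wide over all stand from 72 to 112 mm on the -x side, to 68 mm height.
- nest_l (a point): centre of the left nest: a thin black ring 60 mm across printed on the flat top of the nest plate, 12 mm above the bed
- grip_l (a point): middle of the red grip of the left handle, 88 mm from the handle's pivot and moving with it; the pivot lies 100 mm on the station's -x side of the nest centre, 50 mm above the bed, its hinge along the station's y. The grip is 16 mm wide (along the station's y), 14 mm thick and reaches from 42 to 118 mm from the pivot. About 8 N square to the handle here starts it in either direction.
- handle_l (a joint): left handle's angle, rad, growing as it is lifted: 0.82 open (0.98 rad above the horizontal, pointing back to the robot), 0 shut on a narrow puck (as at the start), -0.05 on a flat puck, -0.08 with an empty nest. Elevation above the horizontal = 0.16 + value. Dead point 0.37: a spring snaps it from there to either side; it stays open, or shut with the pad pressing at about 4 N.
- press_l: the left clamp's pressing arm (steel bar, 10 mm high, 12 wide) with a 20 mm rubber pad at its end, geared to the handle. Origin: its pivot, 82 mm on the -x side of the nest centre, 60 mm above the bed. Shut, it lies level over the nest with the pad on the part; open, it stands upright, leaning 16 degrees back from the nest, up to 150 mm above the bed, and leaves the nest free from above.
- station_r: right clamp station, fixed to the bed. Origin: under the centre of its nest; +x points from the clamp to the nest, so the handle lies on its -x side (towards the robot), z up. Nest plate 110 (x) by 100 (y) mm, top 12 mm above the origin; two clamp cheeks 30 mm wide over all stand from 72 to 112 mm on the -x side, to 68 mm height.
- nest_r (a point): centre of the right nest: a thin black ring 60 mm across printed on the flat top of the nest plate, 12 mm above the bed
- grip_r (a point): middle of the red grip of the right handle, 88 mm from the handle's pivot and moving with it; the pivot lies 100 mm on the station's -x side of the nest centre, 50 mm above the bed, its hinge along the station's y. The grip is 16 mm wide (along the station's y), 14 mm thick and reaches from 42 to 118 mm from the pivot. About 8 N square to the handle here starts it in either direction.
- handle_r (a joint): right handle's angle, rad, growing as it is lifted: 0.82 open (0.98 rad above the horizontal, pointing back to the robot), 0 shut on a narrow puck (as at the start), -0.05 on a flat puck, -0.08 with an empty nest. Elevation above the horizontal = 0.16 + value. Dead point 0.37: a spring snaps it from there to either side; it stays open, or shut with the pad pressing at about 4 N.
- press_r: the right clamp's pressing arm (steel bar, 10 mm high, 12 wide) with a 20 mm rubber pad at its end, geared to the handle. Origin: its pivot, 82 mm on the -x side of the nest centre, 60 mm above the bed. Shut, it lies level over the nest with the pad on the part; open, it stands upright, leaning 16 degrees back from the nest, up to 150 mm above the bed, and leaves the nest free from above.
- mat: black rubber mat, 190 (x) by 85 (y) by 3 mm, fixed on the bed to the left of the stations; origin under its centre, x along its length
- ring_near (a point): centre, on the mat's top (3 mm above the bed), of the white ring nearer the robot, 55 mm across, 50 mm from the mat's centre
- ring_far (a point): the same for the white ring farther from the robot, 100 mm from the other
- narrow_a_mid (a point): narrow tall steel puck, 48 mm across, 34 mm high, about 0.42 kg, with a bore; at the start clamped in the left station. One of the two narrow pucks may be absent. The point is its centre, half-way up (17 mm)
- narrow_b_mid (a point): narrow tall steel puck, 48 mm across, 34 mm high, about 0.42 kg, with a bore; at the start clamped in the right station. One of the two narrow pucks may be absent. The point is its centre, half-way up (17 mm)
- flat_a_mid (a point): one of two wide flat steel pucks, 56 mm across, 26 mm high, about 0.45 kg, with a bore; lies on the bed at the start. The point is its centre, half-way up (13 mm)
- flat_b_mid (a point): one of two wide flat steel pucks, 56 mm across, 26 mm high, about 0.45 kg, with a bore; lies on the bed at the start. The point is its centre, half-way up (13 mm)
- tape_roll_mid (a point): bystander: roll of black tape lying flat, 62 by 73 by 18 mm; it may lie where a flat puck lies in other starts. The point is its centre
- thread_lock: bystander: small upright bottle, 30 mm across, 104 mm high, behind the right station; origin under its centre
- parts_case: shut blue case with a grey lid, part of the room, 132 (x) by 190 (y) by 40 mm, on the bed to the right of the right station; origin under its centre
- bearing: bystander: ball bearing, 40 mm across, 11 mm high, beyond the mat; origin under its centre
- flat_a: the same flat puck as flat_a_mid; origin at the centre of its underside
- flat_b: the same flat puck as flat_b_mid; origin at the centre of its underside

How it is judged:
On the way, in this order (a step that is already met when the one before it is completed fails the run):
1. both clamps stand open at once (value of joint each of handle_l, handle_r above 0.7 rad), for 0.2 s.
2. every narrow puck stands on a white ring of the mat ((horizontal distance between narrow_a_mid and ring_near below 0.014 m or horizontal distance between narrow_a_mid and ring_far below 0.014 m) and height (world z) of narrow_a_mid between 0.014 and 0.025 m and angle between each of narrow_a_mid, narrow_b_mid's own z axis and vertical below 0.1 rad and (horizontal distance between narrow_b_mid and ring_near below 0.014 m or horizontal distance between narrow_b_mid and ring_far below 0.014 m) and height (world z) of narrow_b_mid between 0.014 and 0.025 m), for 0.2 s.
At the end, for the whole second after the job is handed in: Each narrow puck stands upright on the mat within 14 mm of the centre of a white ring of its own; in each station a flat puck lies level within 9 mm of the nest's centre, the handle is past its dead point (under 0.1 rad) and the pad presses on the puck with more than 1.5 N; all at rest (all of step 2 and value of joint each of handle_l, handle_r below 0.1 rad and ((horizontal distance between flat_a_mid and nest_l below 0.009 m and angle between flat_a_mid's own z axis and vertical below 0.06 rad and contact force between press_l and flat_a above 1.5 N) or (horizontal distance between flat_b_mid and nest_l below 0.009 m and angle between flat_b_mid's own z axis and vertical below 0.06 rad and contact force between press_l and flat_b above 1.5 N)) and ((horizontal distance between flat_a_mid and nest_r below 0.009 m and angle between flat_a_mid's own z axis and vertical below 0.06 rad and contact force between press_r and flat_a above 1.5 N) or (horizontal distance between flat_b_mid and nest_r below 0.009 m and angle between flat_b_mid's own z axis and vertical below 0.06 rad and contact force between press_r and flat_b above 1.5 N)) and horizontal distance between narrow_a_mid and narrow_b_mid above 0.05 m and linear speed of each of flat_a, flat_b below 0.02 m/s); the robot touches nothing.
It fails at once if the tape roll, the bottle or the bearing is shifted by more than 30 mm (distance of any of tape_roll_mid, thread_lock, bearing from where it was at the start of the episode above 0.03 m).
Of narrow_a, narrow_b only 1 to 2 are there at a start; the rules pass over those that are not, and their reading is None.
At some moment in a run one of flat_a, flat_b may be knocked a few centimetres aside while the robot is not near it.
Once in a run the grip may slacken for a moment while it holds something.
It also fails if it takes over 210 s, if anything falls off the work surface, if the arm or the gripper's body presses on something with over 40 N, if the wrist force passes 120 N, or if a joint passes its speed limit or range.

## Working session

There is one attempt and no reset: what is moved stays moved. The work goes in short steps, Python scripts to look and compute and a tool call to move; the robot and the scene stay as the last step left them, time stands still between calls to the robot, and variables do not carry over. Pictures are saved under pics/ and viewed, at most 14 in all, crops included, and the job is handed in when it is done.

Besides the shell and the picture viewer there is one more tool, called after "Emit:" by a JSON object that holds its "op" and its "data". arm_command: Moves the arm, as the interface text tells. Its arguments: {"type":"object","properties":{"steps":{"type":"array","items":{"type":"object","properties":{"rot":{"type":"array","items":{"type":"number"}},"slide":{"type":"array","items":{"type":"number"}},"grip":{"type":"number"}}}},"newtons":{"type":"number"}},"required":["steps"]}

```bash
mkdir -p pics; ls; cat > h.py <<'E'
import numpy as np, cv2
from bench import sensors, eyes, order
def px2w(p,u,v,z):
    K=np.array(p["intrinsics"]);T=np.array(p["pose"])
    d=T[:3,:3]@np.linalg.solve(K,[u,v,1]);o=T[:3,3]
    return (o+d*(z-o[2])/d[2])
def w2px(p,X):
    K=np.array(p["intrinsics"]);T=np.array(p["pose"])
    c=T[:3,:3].T@(np.array(X)-T[:3,3]);q=K@c
    return q[:2]/q[2]
def save(p,n): cv2.imwrite("pics/"+n,cv2.cvtColor(p["pixels"],cv2.COLOR_RGB2BGR))
E
python3 - <<'E'
from h import *
s=sensors.read_state();print({k:np.round(v,3) for k,v in s.items()})
for n in ("top","scene"):
    p=eyes.camera(n);save(p,n+"0.png");print(n,np.round(p["pose"],3).tolist(),np.round(p["intrinsics"],1).tolist())
    for o,z in [("narrow_a_mid",.029),("flat_a_mid",.013),("tape_roll_mid",.009),("thread_lock",.05),("bearing",.005),("mat",.003),("station_l",.012),("grip_l",.07),("parts_case",.04)]:
        for d in eyes.look_for(o,p)[:3]:
            b=d["bbox"];print(o,round(d["conf"],2),np.round(b),np.round(px2w(p,(b[0]+b[2])/2,(b[1]+b[3])/2,z),3))
E
```

```text
pics
{'time': np.float64(0.0), 'joint_positions': array([ 1.316,  0.333, -0.065,  1.461,  0.022,  1.35 , -0.089]), 'joint_vel': array([-0.001,  0.   ,  0.   ,  0.   , -0.   ,  0.003,  0.001]), 'joint_torque': array([-1.0000e-03, -6.2324e+01,  2.4000e-02, -3.8991e+01, -6.1000e-02,
        3.9000e-02,  0.0000e+00]), 'ee_pos': array([ 0.143, -0.608,  0.195]), 'eef_rot': array([ 0.993,  0.116, -0.   , -0.001]), 'ft_force': array([0.552, 0.349, 0.826]), 'torque': array([ 0.002,  0.074, -0.029]), 'grip_force': np.float64(0.0), 'width': np.float64(0.087)}
top [[-0.046, -0.971, 0.236, 0.31], [-0.999, 0.043, -0.016, 0.18], [0.006, -0.236, -0.972, 1.269], [0.0, 0.0, 0.0, 1.0]] [[575.5, 0.0, 330.7], [0.0, 575.5, 235.2], [0.0, 0.0, 1.0]]
narrow_a_mid 0.75 [256. 224. 277. 244.] [0.619 0.302 0.029]
narrow_a_mid 0.65 [315. 306. 339. 333.] [0.426 0.176 0.029]
tape_roll_mid 0.97 [315. 305. 341. 336.] [0.425 0.175 0.009]
thread_lock 0.68 [386. 170. 402. 193.] [0.723 0.014 0.05 ]
bearing 0.64 [190. 218. 202. 236.] [0.648 0.464 0.005]
bearing 0.41 [309. 236. 339. 265.] [0.582 0.176 0.005]
mat 0.62 [173.
[... 652 characters left out ...]
, 0.0, 1.0]] [[575.3, 0.0, 324.4], [0.0, 575.3, 239.8], [0.0, 0.0, 1.0]]
flat_a_mid 0.76 [310. 242. 336. 273.] [0.583 0.176 0.013]
tape_roll_mid 0.82 [366. 286. 406. 326.] [0.425 0.172 0.009]
tape_roll_mid 0.54 [191. 340. 309. 394.] [0.51  0.428 0.009]
tape_roll_mid 0.31 [439. 222. 468. 250.] [ 0.435 -0.049  0.009]
thread_lock 0.87 [321. 146. 335. 189.] [0.725 0.017 0.05 ]
bearing 0.71 [172. 323. 198. 343.] [0.646 0.466 0.005]
mat 0.59 [193. 342. 305. 394.] [0.512 0.429 0.003]
mat 0.34 [290. 302. 338. 350.] [0.491 0.292 0.003]
station_l 0.96 [226. 252. 342. 351.] [0.565 0.299 0.012]
station_l 0.69 [322. 197. 452. 261.] [0.543 0.032 0.012]
grip_l 0.95 [288. 302. 342. 347.] [0.462 0.316 0.07 ]
```

```bash
python3 - <<'E'
import cv2
for n,(x0,x1,y0,y1) in {"top":(160,460,150,360),"scene":(150,490,140,400)}.items():
    i=cv2.imread(f"pics/{n}0.png")[y0:y1,x0:x1];s=800/(x1-x0)
    s=min(s,600/(y1-y0)); print(n,s)
    cv2.imwrite(f"pics/{n}0c.png",cv2.resize(i,None,fx=s,fy=s,interpolation=cv2.INTER_CUBIC))
E
```

```text
top 2.6666666666666665
scene 2.3076923076923075
```

View pics/top0c.png

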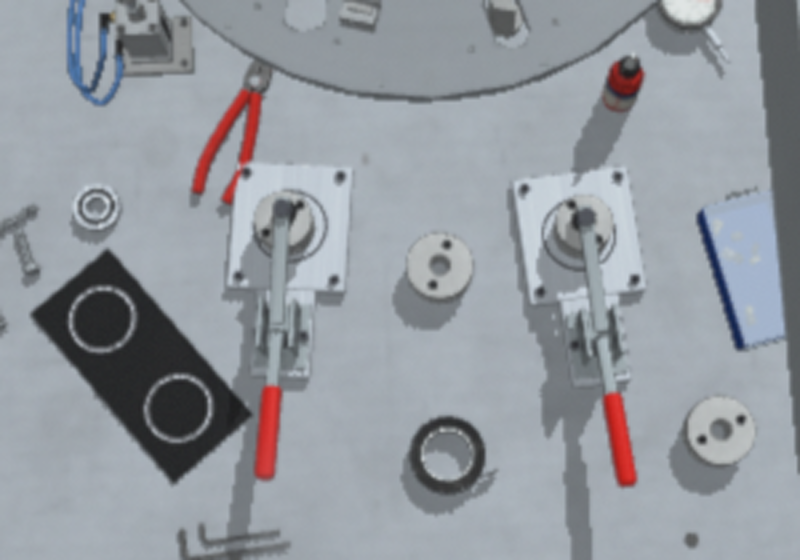

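View pics/scene0c.png

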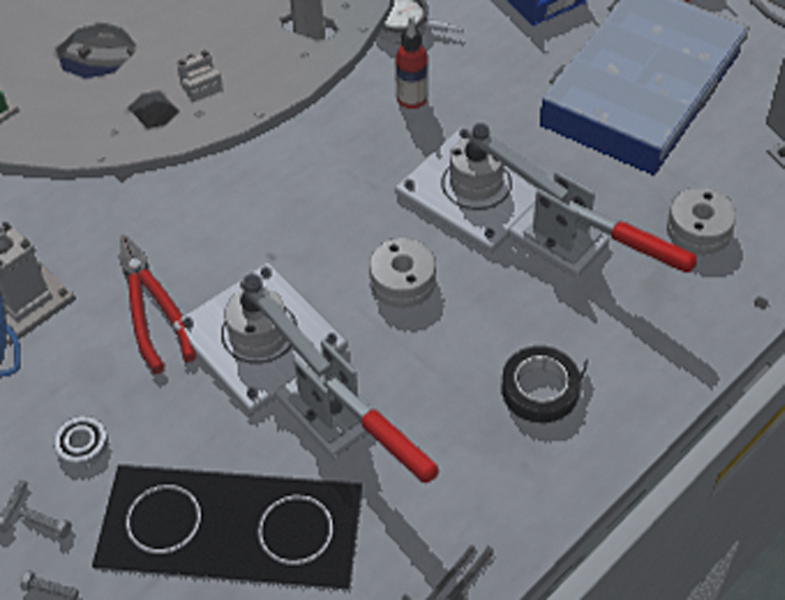

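The pictures show both narrow pucks clamped. The flat pucks are at top-crop (440,265) and (720,430), the tape is at (447,455), and the mat rings are at (102,320) and (178,408). The pads sit on the narrow pucks.

```bash
python3 - <<'E'
from h import *
p=eyes.camera("top")
f=lambda x,y,z:px2w(p,160+x/2.6667,150+y/2.6667,z)
r=lambda a:np.round(a,4)
print("far",r(f(102,320,.003)),"near",r(f(178,408,.003)))
print("flatA",r(f(440,262,.026)),"flatB",r(f(720,428,.026)))
for n,c,g in [("L",[(240,165),(353,168),(343,293),(227,288)],[(273,390),(265,477)]),("R",[(514,181),(624,168),(645,290),(533,303)],[(612,395),(627,485)])]:
    q=np.array([f(*a,.012) for a in c]); x=(q[0]+q[1]-q[2]-q[3]);yaw=np.degrees(np.arctan2(x[1],x[0]))
    e=[f(*g[0],.057),f(*g[1],.069)];d=e[0]-e[1]
    print(n,"nest",r(q.mean(0)),r(np.linalg.norm(x[:2])/2),"yaw",yaw,"grip",r(e),np.degrees(np.arctan2(d[1],d[0])))
# refine by white blob: rings & flats ellipse, both cams
ps={"top":p,"scene":eyes.camera("scene")}
for n,p in ps.items():
    g=cv2.cvtColor(p["pixels"],cv2.COLOR_RGB2GRAY).astype(float)
    for nm,X in [("far",f(102,320,.003)),("near",f(178,408,.003))]:
        u,v=w2px(p,X).astype(int);w=g[v-22:v+23,u-22:u+23]
        m=(w>90).astype(np.uint8)
        k,l,st,ce=cv2.connectedComponentsWithStats(m,connectivity=8)
        for i in range(1,k):
            if 30<st[i][4]<300 and st[i][2]>18 and st[i][3]>14 and st[i][2]<36:
                x0,y0,ww,hh=st[i][:4]; print(n,nm,st[i],r(px2w(p,u-22+x0+(ww-1)/2,v-22+y0+(hh-1)/2,.003)))
E
```

```text
far [0.5498 0.4578 0.003 ] near [0.4734 0.3947 0.003 ]
flatA [0.5818 0.1737 0.026 ] flatB [ 0.4346 -0.0465  0.026 ]
L nest [0.6198 0.2979 0.012 ] 0.1077 yaw -6.322303920208656 grip [[0.4773 0.3104 0.057 ]
 [0.4084 0.3165 0.069 ]] -5.03958421143152
R nest [0.603  0.0557 0.012 ] 0.1066 yaw 5.390327862631163 grip [[0.4613 0.0425 0.057 ]
 [0.3897 0.0371 0.069 ]] 4.285664138229483
top far [  0   0  20  17 174] [0.5853 0.4866 0.003 ]
top far [ 10  10  25  25 142] [0.5521 0.4584 0.003 ]
top near [ 10  10  26  26 144] [0.4745 0.3952 0.003 ]
```

Emit:
{"op": "arm_command", "data": {"steps": [{"slide":[0.034,0.031,0],"rot":[0,0,10.5],"grip":1},{"slide":[0.034,0.031,0],"rot":[0,0,10.5],"grip":1},{"slide":[0.034,0.031,0],"rot":[0,0,10.5],"grip":1},{"slide":[0.034,0.031,0],"rot":[0,0,10.5],"grip":1},{"slide":[0.034,0.031,0],"rot":[0,0,10.5],"grip":1},{"slide":[0.034,0.031,0],"rot":[0,0,10.5],"grip":1},{"slide":[0.034,0.031,0],"rot":[0,0,10.5],"grip":1},{"slide":[0.034,0.031,0],"rot":[0,0,10.5],"grip":1}], "newtons": 25}}

```text
time: 2.1
ee_pos: [0.4166, -0.3593, 0.1963]
eef_rot: [0.659, 0.752, -0.0, 0.0]
ft_force: [1.2, -0.6, 0.3]
width: 0.0869
grip_force: 0.0
```

Emit:
{"op": "arm_command", "data": {"steps": [{"slide":[0,0.05,0],"rot":[0,0,10.5],"grip":1},{"slide":[0,0.05,0],"rot":[0,0,10.5],"grip":1},{"slide":[0,0.05,0],"rot":[0,0,10.5],"grip":1},{"slide":[0,0.05,0],"rot":[0,0,10.5],"grip":1},{"slide":[0,0.05,0],"rot":[0,0,10.5],"grip":1},{"slide":[0,0.05,0],"rot":[0,0,10.5],"grip":1},{"slide":[0,0.05,0],"rot":[0,0,10.5],"grip":1},{"slide":[0,0.05,0],"rot":[0,0,10.5],"grip":1}]}}

```text
time: 3.1
ee_pos: [0.4155, 0.0412, 0.1964]
eef_rot: [-0.014, 1.0, -0.0, 0.0]
ft_force: [0.3, 0.3, 0.3]
width: 0.0871
grip_force: 0.0
```

Emit:
{"op": "arm_command", "data": {"steps": [{"slide":[0.001,-0.001,-0.03],"rot":[0,0,3.2],"grip":1},{"slide":[0,0,-0.04],"grip":1},{"slide":[0,0,-0.04],"grip":1},{"slide":[0,0,-0.03],"grip":1},{"slide":[0,0,-0.01],"grip":1},{"grip":0},{"grip":0},{"grip":0}]}}

```text
schema error: expected keys rot, slide, grip
```

Emit:
{"op": "arm_command", "data": {"steps": [{"grip":0},{"grip":0},{"grip":0},{"grip":0},{"grip":0},{"grip":0},{"grip":0},{"grip":0}]}}

```text
schema error: expected keys rot, slide, grip
```

Emit:
{"op": "arm_command", "data": {"steps": [{"slide":[0.001,-0.001,-0.03],"rot":[0,0,3.2],"grip":1},{"slide":[0,0,-0.04],"rot":[0,0,0],"grip":1},{"slide":[0,0,-0.04],"rot":[0,0,0],"grip":1},{"slide":[0,0,-0.03],"rot":[0,0,0],"grip":1},{"slide":[0,0,-0.011],"rot":[0,0,0],"grip":1},{"slide":[0,0,0],"rot":[0,0,0],"grip":0},{"slide":[0,0,0],"rot":[0,0,0],"grip":0},{"slide":[0,0,0],"rot":[0,0,0],"grip":0}]}}

```text
time: 4.1
ee_pos: [0.4174, 0.0386, 0.046]
eef_rot: [-0.039, 0.999, -0.0, 0.001]
ft_force: [-0.3, 0.3, 0.2]
width: 0.0648
grip_force: 0.0
```

Emit:
{"op": "arm_command", "data": {"steps": [{"slide":[0,0,0],"rot":[0,0,0],"grip":0},{"slide":[0,0,0],"rot":[0,0,0],"grip":0},{"slide":[0,0,0],"rot":[0,0,0],"grip":0},{"slide":[0,0,0],"rot":[0,0,0],"grip":0},{"slide":[0,0,0],"rot":[0,0,0],"grip":0},{"slide":[0,0,0],"rot":[0,0,0],"grip":0},{"slide":[0,0,0],"rot":[0,0,0],"grip":0},{"slide":[0,0,0],"rot":[0,0,0],"grip":0}]}}

```text
time: 5.1
ee_pos: [0.4177, 0.0389, 0.0458]
eef_rot: [-0.039, 0.999, 0.0, 0.001]
ft_force: [-0.2, 0.1, 6.4]
width: 0.0006
grip_force: 3.4
```

```bash
python3 - <<'E'
from h import *
a=eyes.camera("scene");b=eyes.camera("top");s=sensors.read_state();print(s["width"],s["grip_force"],s["ft_force"])
def crop(p,X,h):
    u,v=w2px(p,X).astype(int);i=p["pixels"][max(0,v-h):v+h,max(0,u-h):u+h];return cv2.resize(i,(400,400),interpolation=cv2.INTER_CUBIC)
X=[.45,.05,.08]
i=np.hstack([crop(a,X,75),crop(b,X,75)]);cv2.imwrite("pics/g1.png",i[:,:,::-1])
E
```

```text
0.0003348221322841905 3.422795213700738 [1.1707355  0.13884413 7.01313405]
```

View pics/g1.png

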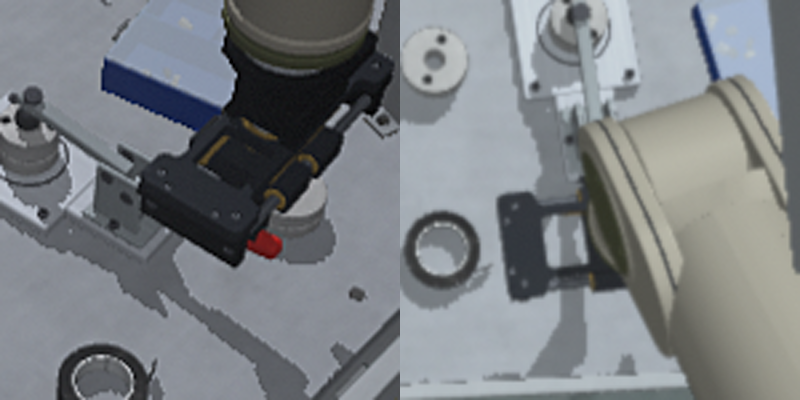

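The gripper is shut around or under the red handle, with the tip still showing at (265,243). I'll lift gently and see how it reacts.

Emit:
{"op": "arm_command", "data": {"steps": [{"slide":[0,0,0.004],"rot":[0,0,0],"grip":0},{"slide":[0,0,0.004],"rot":[0,0,0],"grip":0},{"slide":[0,0,0.004],"rot":[0,0,0],"grip":0},{"slide":[0,0,0.004],"rot":[0,0,0],"grip":0},{"slide":[0,0,0],"rot":[0,0,0],"grip":0},{"slide":[0,0,0],"rot":[0,0,0],"grip":0},{"slide":[0,0,0],"rot":[0,0,0],"grip":0},{"slide":[0,0,0],"rot":[0,0,0],"grip":0}]}}

```text
time: 6.2
ee_pos: [0.4165, 0.0387, 0.061]
eef_rot: [-0.039, 0.999, 0.0, -0.0]
ft_force: [0.2, 0.2, -0.0]
width: 0.0006
grip_force: 0.0
```

```bash
python3 - <<'E'
from h import *
a=eyes.camera("scene");s=sensors.read_state();print(s["width"],s["grip_force"],s["ft_force"],s["ee_pos"])
print(w2px(a,[.387,.037,.069]),w2px(a,s["ee_pos"]),w2px(a,[.417,.04,.064]))
i=a["pixels"][150:300,350:550].copy()
cv2.imwrite("pics/g2.png",cv2.resize(i,None,fx=4,fy=4,interpolation=cv2.INTER_CUBIC)[:,:,::-1])
E
```

```text
0.000672678455579799 0.0 [ 1.13683005  0.35599368 -0.0612914 ] [0.41653052 0.03872309 0.06098806]
[452.02846464 255.06807962] [437.96405384 249.48644423] [437.56690969 248.73526579]
```

View pics/g2.png

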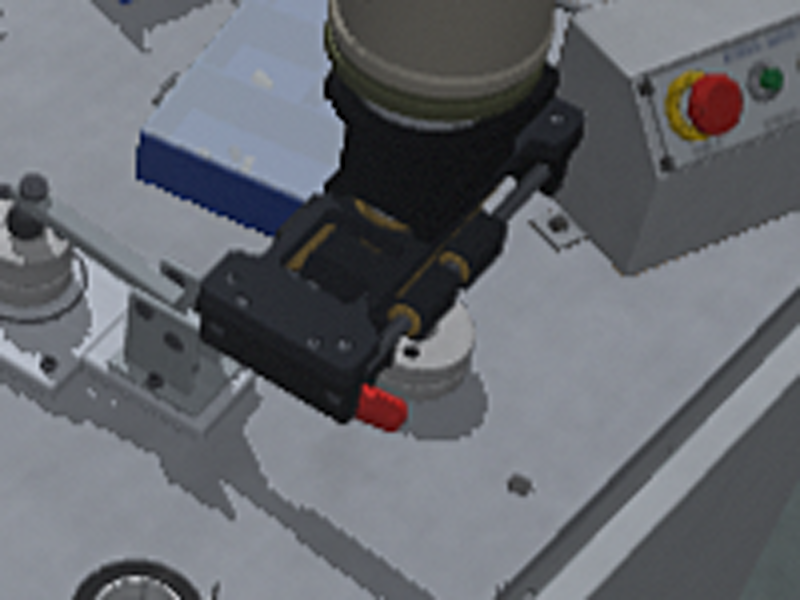

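The red tip is where I predicted, at full pixel (452,255). Next I'll probe down with shut fingers to feel the handle's top.

Emit:
{"op": "arm_command", "data": {"steps": [{"slide":[0,0,-0.003],"rot":[0,0,0],"grip":0},{"slide":[0,0,-0.003],"rot":[0,0,0],"grip":0},{"slide":[0,0,-0.003],"rot":[0,0,0],"grip":0},{"slide":[0,0,-0.002],"rot":[0,0,0],"grip":0},{"slide":[0,0,0],"rot":[0,0,0],"grip":0},{"slide":[0,0,0],"rot":[0,0,0],"grip":0},{"slide":[0,0,0],"rot":[0,0,0],"grip":0},{"slide":[0,0,0],"rot":[0,0,0],"grip":0}]}}

```text
time: 7.25
ee_pos: [0.4167, 0.0387, 0.0501]
eef_rot: [-0.039, 0.999, 0.0, 0.0]
ft_force: [-0.3, -0.7, 0.5]
width: 0.0006
grip_force: 0.0
```

Emit:
{"op": "arm_command", "data": {"steps": [{"slide":[0,0,0.03],"rot":[0,0,0],"grip":1},{"slide":[0,0,0.03],"rot":[0,0,0],"grip":1},{"slide":[0,0,0.04],"rot":[0,0,0],"grip":1},{"slide":[0,-0.05,0.04],"rot":[0,0,0],"grip":1},{"slide":[0,-0.06,0],"rot":[0,0,0],"grip":1},{"slide":[0,-0.06,0],"rot":[0,0,0],"grip":1},{"slide":[0,-0.05,0],"rot":[0,0,0],"grip":1},{"slide":[0,0,0],"rot":[0,0,0],"grip":1}]}}

```text
time: 8.25
ee_pos: [0.4157, -0.1836, 0.1887]
eef_rot: [-0.036, 0.999, 0.0, -0.0]
ft_force: [1.2, 1.3, -0.8]
width: 0.0727
grip_force: 0.0
```

```bash
python3 - <<'E'
from h import *
a=eyes.camera("scene");b=eyes.camera("top")
def crop(p,X,h):
    u,v=w2px(p,X).astype(int);print(u,v);i=p["pixels"][max(0,v-h):v+h,max(0,u-h):u+h];return cv2.resize(i,(400,400),interpolation=cv2.INTER_CUBIC)
X=[.47,.04,.06]
i=np.hstack([crop(a,X,60),crop(b,X,60)]);cv2.imwrite("pics/g3.png",i[:,:,::-1])
for p in (a,b):
    hs=cv2.cvtColor(p["pixels"],cv2.COLOR_RGB2HSV);m=((hs[...,1]>150)&((hs[...,0]<8)|(hs[...,0]>172))&(hs[...,2]>90)).astype(np.uint8)
    k,l,st,c=cv2.connectedComponentsWithStats(m)
    for j in range(1,k):
        if st[j][4]>60:
            print(st[j],[np.round(px2w(p,*q,z),3) for q,z in ((c[j],.064),(c[j],.03))])
E
```

```text
415 234
390 293
[418 107  35  29 188] [array([ 0.641, -0.253,  0.064]), array([ 0.663, -0.289,  0.03 ])]
[523 169  12  14 127] [array([ 0.402, -0.246,  0.064]), array([ 0.415, -0.282,  0.03 ])]
[415 236  37  21 257] [array([0.426, 0.04 , 0.064]), array([0.44 , 0.016, 0.03 ])]
[206 257  22  43 318] [array([0.67 , 0.369, 0.064]), array([0.693, 0.357, 0.03 ])]
[307 318  32  30 318] [array([0.445, 0.316, 0.064]), array([0.459, 0.302, 0.03 ])]
[389 174  12  11  68] [array([0.721, 0.016, 0.064]), array([0.732, 0.011, 0.03 ])]
[233 184  25  38 237] [array([0.689, 0.341, 0.064]), array([0.7  , 0.345, 0.03 ])]
[256 295   9  34 217] [array([0.445, 0.315, 0.064]), array([0.449, 0.319, 0.03 ])]
[387 298  11  34 216] [array([0.426, 0.04 , 0.064]), array([0.429, 0.036, 0.03 ])]
[508 324  14  10  82] [array([ 0.384, -0.212,  0.064]), array([ 0.386, -0.223,  0.03 ])]
```

View pics/g3.png

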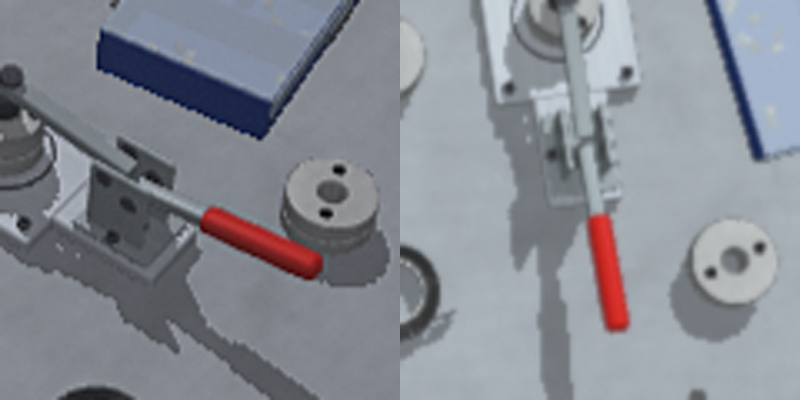

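The handle was not moved: both views agree on (0.426,0.040,0.064). I need to see the finger geometry.

```bash
python3 - <<'E'
from h import *
a=eyes.camera("scene");b=eyes.camera("top");s=sensors.read_state();print(s["width"])
E=s["ee_pos"]
out=[]
for p in (a,b):
    u,v=w2px(p,E).astype(int);print(u,v);h=65
    i=p["pixels"].copy()
    for k,c in ((E,(0,255,0)),(E+[0,.0435,0],(255,255,0)),(E-[0,.0435,0],(255,255,0))):
        q=w2px(p,k).astype(int);cv2.circle(i,tuple(int(t) for t in q),1,c,-1)
    out.append(cv2.resize(cv2.copyMakeBorder(i,90,90,90,90,cv2.BORDER_CONSTANT)[v+90-h:v+90+h,u+90-h:u+90+h],(400,400),interpolation=cv2.INTER_NEAREST))
i=np.clip(np.hstack(out).astype(float)*1.6,0,255).astype(np.uint8);cv2.imwrite("pics/g4.png",i[:,:,::-1])
E
```

```text
0.08445815133693987
519 140
516 307
```

View pics/g4.png

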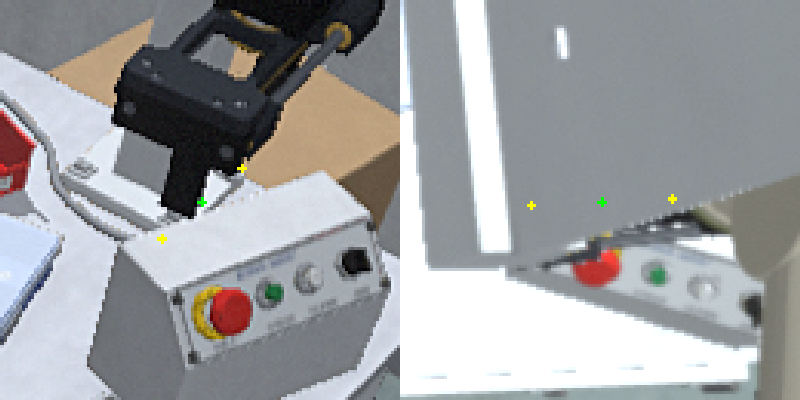

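```bash
cat > ov.py <<'E'
from h import *
from scipy.spatial.transform import Rotation as R
def overlay(p,name,h=75,sc=5.3):
    s=sensors.read_state();E=np.array(s["ee_pos"]);M=R.from_quat(s["eef_rot"]).as_matrix();w=s["width"]/2
    i=p["pixels"].copy();u,v=w2px(p,E).astype(int)
    i=cv2.copyMakeBorder(i,100,100,100,100,cv2.BORDER_CONSTANT)[v+100-h:v+100+h,u+100-h:u+100+h]
    i=np.clip(cv2.resize(i,None,fx=sc,fy=sc,interpolation=cv2.INTER_CUBIC)*1.5,0,255).astype(np.uint8)
    def box(x,y,z,c):
        P=[(w2px(p,E+M@np.array([a,b,d]))-[u-h,v-h])*sc for a in x for b in y for d in z]
        for m in range(8):
            for k in (1,2,4):
                if not m&k: cv2.line(i,tuple(int(t) for t in P[m]),tuple(int(t) for t in P[m|k]),c,1)
    box((-.0375,.0375),(-.095,.095),(-.07,-.10),(0,255,0))
    for g in (1,-1): box((-.0095,.0095),(g*w,g*(w+.015)),(0,-.07),(255,255,0) if g>0 else (255,0,255))
    cv2.imwrite(name,i[:,:,::-1])
E
python3 -c "
from ov import *
overlay(eyes.camera('scene'),'pics/g5.png',h=75,sc=5);s=sensors.read_state();print(s['ee_pos'],s['eef_rot'],s['width'],s['joint_positions'])"
```

```text
[ 0.41689358 -0.17882808  0.18925492] [-4.01628117e-02  9.99193143e-01 -8.38826726e-05  6.30811361e-05] 0.0854270057385386 [ 0.92178181 -0.01506344 -0.60315086  1.87149275 -0.00879498  1.28233924
  1.97232802]
```

View pics/g5.png

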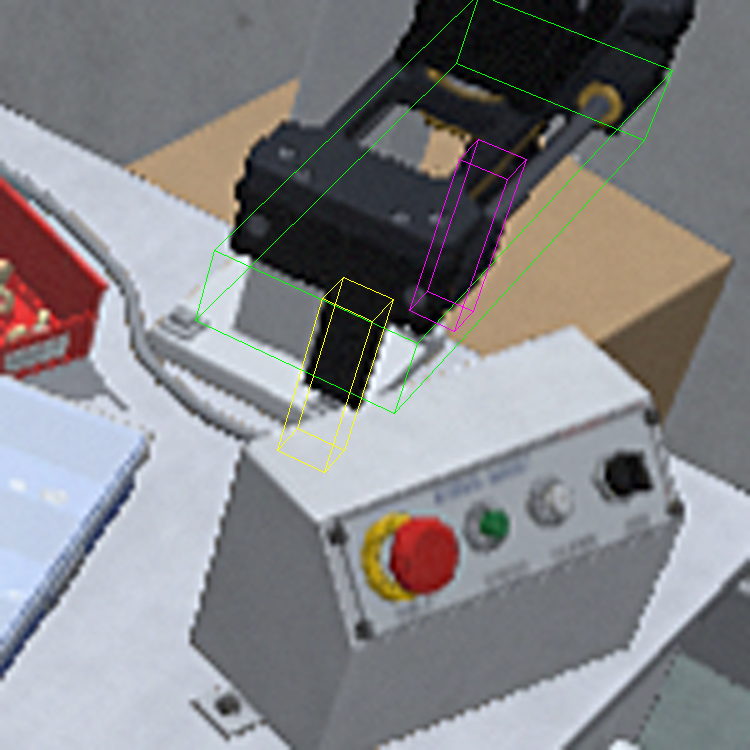

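The real fingertips sit about 25 mm higher than the reported TCP: the drawn finger box ends at (312,452) while the real tip is at (335,400). That fits the contact felt at a reading of 0.046, since the handle top is at 0.071. I'll go back and grip 25 mm lower.

Emit:
{"op": "arm_command", "data": {"steps": [{"slide":[0,0.055,0],"rot":[0,0,0],"grip":1},{"slide":[0,0.055,0],"rot":[0,0,0],"grip":1},{"slide":[0,0.055,0],"rot":[0,0,0],"grip":1},{"slide":[0,0.054,0],"rot":[0,0,0],"grip":1},{"slide":[0,0,-0.05],"rot":[0,0,0],"grip":1},{"slide":[0,0,-0.05],"rot":[0,0,0],"grip":1},{"slide":[0,0,-0.04],"rot":[0,0,0],"grip":1},{"slide":[0,0,-0.01],"rot":[0,0,0],"grip":1}]}}

```text
time: 9.5
ee_pos: [0.4148, 0.0398, 0.0376]
eef_rot: [-0.04, 0.999, 0.0, -0.002]
ft_force: [-0.5, -0.0, 0.9]
width: 0.0871
grip_force: 0.0
```

Emit:
{"op": "arm_command", "data": {"steps": [{"slide":[0,0,-0.01],"rot":[0,0,0],"grip":1},{"slide":[0,0,-0.008],"rot":[0,0,0],"grip":1},{"slide":[0,0,0],"rot":[0,0,0],"grip":0},{"slide":[0,0,0],"rot":[0,0,0],"grip":0},{"slide":[0,0,0],"rot":[0,0,0],"grip":0},{"slide":[0,0,0],"rot":[0,0,0],"grip":0},{"slide":[0,0,0],"rot":[0,0,0],"grip":0},{"slide":[0,0,0],"rot":[0,0,0],"grip":0}]}}

```text
time: 10.5
ee_pos: [0.4166, 0.0389, 0.0211]
eef_rot: [-0.039, 0.999, 0.0, 0.0]
ft_force: [-0.5, -0.0, 0.2]
width: 0.0349
grip_force: 0.0
```

Emit:
{"op": "arm_command", "data": {"steps": [{"slide":[0,0,0],"rot":[0,0,0],"grip":0},{"slide":[0,0,0],"rot":[0,0,0],"grip":0},{"slide":[0,0,0],"rot":[0,0,0],"grip":0},{"slide":[0,0,0],"rot":[0,0,0],"grip":0},{"slide":[0,0,0],"rot":[0,0,0],"grip":0},{"slide":[0,0,0],"rot":[0,0,0],"grip":0},{"slide":[0,0,0],"rot":[0,0,0],"grip":0},{"slide":[0,0,0],"rot":[0,0,0],"grip":0}]}}

```text
time: 11.5
ee_pos: [0.4166, 0.0391, 0.0211]
eef_rot: [-0.039, 0.999, 0.0, -0.0]
ft_force: [-0.6, 4.1, 0.2]
width: 0.0157
grip_force: 25.0
```

Emit:
{"op": "arm_command", "data": {"steps": [{"slide":[0.0019,0.0002,0.0088],"rot":[0,0,0],"grip":0},{"slide":[0.0028,0.0002,0.0086],"rot":[0,0,0],"grip":0},{"slide":[0.0036,0.0003,0.0082],"rot":[0,0,0],"grip":0},{"slide":[0.0045,0.0004,0.0078],"rot":[0,0,0],"grip":0},{"slide":[0.0052,0.0004,0.0073],"rot":[0,0,0],"grip":0},{"slide":[0.006,0.0005,0.0068],"rot":[0,0,0],"grip":0},{"slide":[0.0066,0.0005,0.0061],"rot":[0,0,0],"grip":0},{"slide":[0.0072,0.0006,0.0054],"rot":[0,0,0],"grip":0}]}}

```text
time: 12.5
ee_pos: [0.4543, 0.0425, 0.0809]
eef_rot: [-0.039, 0.999, 0.0, -0.0]
ft_force: [-2.0, 5.6, 5.1]
width: 0.0162
grip_force: 25.0
```

Emit:
{"op": "arm_command", "data": {"steps": [{"slide":[0,0,0],"rot":[0,0,0],"grip":0},{"slide":[0,0,0],"rot":[0,0,0],"grip":0.6},{"slide":[0,0,0],"rot":[0,0,0],"grip":0.6},{"slide":[0,0,0],"rot":[0,0,0],"grip":0.6},{"slide":[0,0,0],"rot":[0,0,0],"grip":0.6},{"slide":[0,0,0.02],"rot":[0,0,0],"grip":1},{"slide":[0,0,0.04],"rot":[0,0,0],"grip":1},{"slide":[0,0,0.04],"rot":[0,0,0],"grip":1}]}}

```text
time: 13.5
ee_pos: [0.4541, 0.042, 0.1811]
eef_rot: [-0.039, 0.999, 0.0, -0.0]
ft_force: [0.1, -0.5, -0.0]
width: 0.0743
grip_force: 0.0
```

Emit:
{"op": "arm_command", "data": {"steps": [{"slide":[-0.005,0.055,0],"rot":[0,0,-3],"grip":1},{"slide":[-0.005,0.055,0],"rot":[0,0,-3],"grip":1},{"slide":[-0.005,0.055,0],"rot":[0,0,-3],"grip":1},{"slide":[-0.005,0.055,0],"rot":[0,0,-1],"grip":1},{"slide":[0,0.054,0],"rot":[0,0,0],"grip":1},{"slide":[0,0,-0.05],"rot":[0,0,0],"grip":1},{"slide":[0,0,-0.05],"rot":[0,0,0],"grip":1},{"slide":[0,0,-0.04],"rot":[0,0,0],"grip":1}]}}

```text
time: 14.5
ee_pos: [0.4339, 0.3156, 0.038]
eef_rot: [0.048, 0.999, -0.0, -0.001]
ft_force: [1.1, -0.5, -0.2]
width: 0.0869
grip_force: 0.0
```

Emit:
{"op": "arm_command", "data": {"steps": [{"slide":[0,0,-0.01],"rot":[0,0,0],"grip":1},{"slide":[0,0,-0.01],"rot":[0,0,0],"grip":1},{"slide":[0,0,0],"rot":[0,0,0],"grip":0},{"slide":[0,0,0],"rot":[0,0,0],"grip":0},{"slide":[0,0,0],"rot":[0,0,0],"grip":0},{"slide":[0,0,0],"rot":[0,0,0],"grip":0},{"slide":[0,0,0],"rot":[0,0,0],"grip":0},{"slide":[0,0,0],"rot":[0,0,0],"grip":0}]}}

```text
time: 15.5
ee_pos: [0.4344, 0.316, 0.0201]
eef_rot: [0.048, 0.999, 0.0, 0.0]
ft_force: [-0.1, -0.2, -0.4]
width: 0.0349
grip_force: 0.0
```

Emit:
{"op": "arm_command", "data": {"steps": [{"slide":[0,0,0],"rot":[0,0,0],"grip":0},{"slide":[0,0,0],"rot":[0,0,0],"grip":0},{"slide":[0,0,0],"rot":[0,0,0],"grip":0},{"slide":[0,0,0],"rot":[0,0,0],"grip":0},{"slide":[0,0,0],"rot":[0,0,0],"grip":0},{"slide":[0,0,0],"rot":[0,0,0],"grip":0},{"slide":[0,0,0],"rot":[0,0,0],"grip":0},{"slide":[0,0,0],"rot":[0,0,0],"grip":0}]}}

```text
time: 16.5
ee_pos: [0.4344, 0.316, 0.0201]
eef_rot: [0.048, 0.999, 0.0, -0.0]
ft_force: [0.6, -0.2, 0.2]
width: 0.0159
grip_force: 25.0
```

Emit:
{"op": "arm_command", "data": {"steps": [{"slide":[0.0019,-0.0002,0.0088],"rot":[0,0,0],"grip":0},{"slide":[0.0028,-0.0003,0.0086],"rot":[0,0,0],"grip":0},{"slide":[0.0036,-0.0003,0.0082],"rot":[0,0,0],"grip":0},{"slide":[0.0045,-0.0004,0.0078],"rot":[0,0,0],"grip":0},{"slide":[0.0052,-0.0005,0.0073],"rot":[0,0,0],"grip":0},{"slide":[0.006,-0.0006,0.0068],"rot":[0,0,0],"grip":0},{"slide":[0.0066,-0.0006,0.0061],"rot":[0,0,0],"grip":0},{"slide":[0.0072,-0.0007,0.0054],"rot":[0,0,0],"grip":0}]}}

```text
time: 17.5
ee_pos: [0.4735, 0.3126, 0.0807]
eef_rot: [0.048, 0.999, 0.0, 0.001]
ft_force: [-1.7, -0.5, 5.3]
width: 0.0159
grip_force: 25.0
```

Emit:
{"op": "arm_command", "data": {"steps": [{"slide":[0,0,0],"rot":[0,0,0],"grip":0},{"slide":[0,0,0],"rot":[0,0,0],"grip":0.6},{"slide":[0,0,0],"rot":[0,0,0],"grip":0.6},{"slide":[0,0,0],"rot":[0,0,0],"grip":0.6},{"slide":[0,0,0],"rot":[0,0,0],"grip":0.6},{"slide":[0,0,0.02],"rot":[0,0,0],"grip":1},{"slide":[0,0,0.04],"rot":[0,0,0],"grip":1},{"slide":[-0.01,-0.05,0.05],"rot":[0,0,0],"grip":1}]}}

```text
time: 18.5
ee_pos: [0.4625, 0.2714, 0.1853]
eef_rot: [0.045, 0.999, 0.002, -0.0]
ft_force: [0.8, -2.5, 0.8]
width: 0.0742
grip_force: 0.0
```

Emit:
{"op": "arm_command", "data": {"steps": [{"slide":[-0.01,-0.06,0],"rot":[0,0,0],"grip":1},{"slide":[-0.01,-0.06,0],"rot":[0,0,0],"grip":1},{"slide":[0,-0.06,0],"rot":[0,0,0],"grip":1},{"slide":[0,-0.06,0],"rot":[0,0,0],"grip":1},{"slide":[0,-0.06,0],"rot":[0,0,0],"grip":1},{"slide":[0,-0.06,0],"rot":[0,0,0],"grip":1},{"slide":[0,-0.06,0],"rot":[0,0,0],"grip":1},{"slide":[0,0,0],"rot":[0,0,0],"grip":1}]}}

```text
time: 19.5
ee_pos: [0.4429, -0.1555, 0.1837]
eef_rot: [0.051, 0.999, -0.0, 0.0]
ft_force: [0.0, 1.0, -0.5]
width: 0.0869
grip_force: 0.0
```

```bash
python3 - <<'E'
from h import *
print(sensors.read_state()["ee_pos"])
P={n:eyes.camera(n) for n in ("top","scene")}
for n,p in P.items():
    for o,z in [("narrow_a_mid",.029),("flat_a_mid",.013)]:
        for d in eyes.look_for(o,p)[:4]:
            b=d["bbox"];print(n,o,round(d["conf"],2),np.round(b),np.round(px2w(p,(b[0]+b[2])/2,(b[1]+b[3])/2,z),4))
i=np.hstack([cv2.resize(P["top"]["pixels"][170:350,170:450],(440,283),interpolation=cv2.INTER_CUBIC),cv2.resize(P["scene"]["pixels"][180:400,180:460],(360,283),interpolation=cv2.INTER_CUBIC)])
cv2.imwrite("pics/o1.png",i[:,:,::-1])
E
```

```text
[ 0.44292868 -0.15552464  0.18367778]
top narrow_a_mid 0.6 [252. 223. 279. 248.] [0.6159 0.3037 0.029 ]
top flat_a_mid 0.71 [312. 238. 338. 264.] [0.5784 0.1748 0.013 ]
scene narrow_a_mid 0.58 [248. 266. 276. 295.] [0.6181 0.3027 0.029 ]
scene flat_a_mid 0.66 [310. 241. 340. 274.] [0.5806 0.1738 0.013 ]
```

View pics/o1.png

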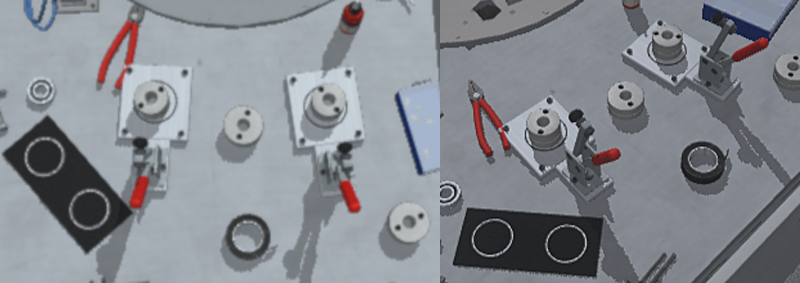

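Both clamps are open. The narrow pucks stand in the nests at crop (153,99) and (325,103).

```bash
cat >> h.py <<'E'
def circ(p,X,D,n=1,win=26,par=20):
    "circle of diameter D near X (height X[2]) in top view: world centre"
    u,v=w2px(p,X);u,v=int(u),int(v);s=6
    g=cv2.cvtColor(p["pixels"],cv2.COLOR_RGB2GRAY)[v-win:v+win,u-win:u+win]
    g=cv2.GaussianBlur(cv2.resize(g,None,fx=s,fy=s,interpolation=cv2.INTER_CUBIC),(0,0),3)
    r=np.linalg.norm(w2px(p,np.add(X,[0,D/2,0]))-w2px(p,X))*s
    c=cv2.HoughCircles(g,cv2.HOUGH_GRADIENT,1,20,param1=60,param2=par,minRadius=int(r*.93),maxRadius=int(r*1.07))
    if c is None:return None
    return [np.round(px2w(p,u-win+(a[0]+.5)/s-.5,v-win+(a[1]+.5)/s-.5,X[2]),4) for a in c[0][:n]]
E
python3 - <<'E'
from h import *
p=eyes.camera("top")
f=lambda x,y,z:px2w(p,170+x/1.571,170+y/1.571,z)
for nm,X,D in [("nL",f(153,99,.046),.048),("nR",f(325,103,.046),.048),("ringL",[.62,.298,.012],.06),("ringR",[.603,.0557,.012],.06),("flatA",[.58,.174,.026],.056),("flatB",[.4346,-.0465,.026],.056),("far",[.551,.458,.003],.055),("near",[.474,.395,.003],.055)]:
    print(nm,np.round(X,4),circ(p,X,D,3))
E
```

```text
nL [0.6171 0.2982 0.046 ] None
nR [0.6008 0.0593 0.046 ] [array([0.6068, 0.055 , 0.046 ])]
ringL [0.62  0.298 0.012] [array([0.6229, 0.2991, 0.012 ])]
ringR [0.603  0.0557 0.012 ] None
flatA [0.58  0.174 0.026] None
flatB [ 0.4346 -0.0465  0.026 ] None
far [0.551 0.458 0.003] [array([0.55  , 0.4606, 0.003 ])]
near [0.474 0.395 0.003] [array([0.4734, 0.3959, 0.003 ])]
```

Emit:
{"op": "arm_command", "data": {"steps": [{"slide":[0.02,0.05,0],"rot":[0,0,0],"grip":1},{"slide":[0.02,0.05,0],"rot":[0,0,0],"grip":1},{"slide":[0.02,0.05,0],"rot":[0,0,0],"grip":1},{"slide":[0.02,0.05,0],"rot":[0,0,0],"grip":1},{"slide":[0.02,0.05,0],"rot":[0,0,0],"grip":1},{"slide":[0.02,0.05,0],"rot":[0,0,0],"grip":1},{"slide":[0.02,0.05,0],"rot":[0,0,0],"grip":1},{"slide":[0.02,0.05,0],"rot":[0,0,0],"grip":1}]}}

```text
time: 20.85
ee_pos: [0.6038, 0.2508, 0.1829]
eef_rot: [0.048, 0.999, 0.0, -0.0]
ft_force: [0.6, 0.3, 1.2]
width: 0.0872
grip_force: 0.0
```

Emit:
{"op": "arm_command", "data": {"steps": [{"slide":[0.014,0.0575,0],"rot":[0,0,0],"grip":1},{"slide":[0,0,0],"rot":[0,0,0],"grip":1},{"slide":[0,0,-0.05],"rot":[0,0,0],"grip":1},{"slide":[0,0,-0.05],"rot":[0,0,0],"grip":1},{"slide":[0,0,-0.05],"rot":[0,0,0],"grip":1},{"slide":[0,0,-0.02],"rot":[0,0,0],"grip":1},{"slide":[0,0,-0.012],"rot":[0,0,0],"grip":1},{"slide":[0,0,0],"rot":[0,0,0],"grip":1}]}}

```text
time: 21.85
ee_pos: [0.6179, 0.3064, 0.0017]
eef_rot: [0.048, 0.999, 0.0, 0.0]
ft_force: [-0.6, -0.3, -0.1]
width: 0.0869
grip_force: 0.0
```

Emit:
{"op": "arm_command", "data": {"steps": [{"slide":[0,-0.004,-0.005],"rot":[0,0,0],"grip":1},{"slide":[0,0,-0.003],"rot":[0,0,0],"grip":1},{"slide":[0,0,0],"rot":[0,0,0],"grip":0},{"slide":[0,0,0],"rot":[0,0,0],"grip":0},{"slide":[0,0,0],"rot":[0,0,0],"grip":0},{"slide":[0,0,0],"rot":[0,0,0],"grip":0},{"slide":[0,0,0],"rot":[0,0,0],"grip":0},{"slide":[0,0,0],"rot":[0,0,0],"grip":0}], "newtons": 40}}

```text
time: 22.85
ee_pos: [0.6175, 0.3022, -0.0071]
eef_rot: [0.048, 0.999, 0.0, 0.0]
ft_force: [0.2, 0.3, 0.0]
width: 0.0467
grip_force: 40.0
```

Emit:
{"op": "arm_command", "data": {"steps": [{"slide":[0,0,0.03],"rot":[0,0,0],"grip":0},{"slide":[0,0,0.04],"rot":[0,0,0],"grip":0},{"slide":[0,0.03,0.01],"rot":[0,0,0],"grip":0},{"slide":[0,0.03,0],"rot":[0,0,-10],"grip":0},{"slide":[0,0.03,0],"rot":[0,0,-10.5],"grip":0},{"slide":[0,0.01,0],"rot":[0,0,-10.5],"grip":0},{"slide":[0,0,0],"rot":[0,0,-10.5],"grip":0},{"slide":[0,0,0],"rot":[0,0,-10.5],"grip":0}]}}

```text
time: 23.85
ee_pos: [0.6168, 0.402, 0.0717]
eef_rot: [0.484, 0.875, -0.001, -0.0]
ft_force: [0.0, -1.0, -3.8]
width: 0.0479
grip_force: 4.0
```

Emit:
{"op": "arm_command", "data": {"steps": [{"slide":[-0.02,0,0],"rot":[0,0,-10.5],"grip":0},{"slide":[-0.03,0,0],"rot":[0,0,-10.5],"grip":0},{"slide":[-0.03,0,0],"rot":[0,0,-10.5],"grip":0},{"slide":[-0.03,0,0],"rot":[0,0,0],"grip":0},{"slide":[-0.025,0,0],"rot":[0,0,0],"grip":0},{"slide":[-0.009,-0.007,0],"rot":[0,0,0],"grip":0},{"slide":[0,0,0],"rot":[0,0,0],"grip":0},{"slide":[0,0,0],"rot":[0,0,0],"grip":0}]}}

```text
time: 24.85
ee_pos: [0.4747, 0.3946, 0.0728]
eef_rot: [0.702, 0.713, 0.0, 0.0]
ft_force: [0.3, -0.4, -4.1]
width: 0.0469
grip_force: 40.0
```

```bash
python3 - <<'E'
from h import *
s=sensors.read_state();E=s["ee_pos"];print(E,s["eef_rot"],s["width"],s["ft_force"])
out=[]
for n in ("scene","top"):
    p=eyes.camera(n)
    for d in eyes.look_for("narrow_a_mid",p)[:3]:
        b=d["bbox"];print(n,round(d["conf"],2),np.round(b),np.round(px2w(p,(b[0]+b[2])/2,(b[1]+b[3])/2,.029+.08),4))
    u,v=w2px(p,E).astype(int);print(u,v)
    out.append(cv2.resize(p["pixels"][v-60:v+60,u-60:u+60],(400,400),interpolation=cv2.INTER_CUBIC))
i=np.clip(np.hstack(out)*1.4,0,255).astype(np.uint8);cv2.imwrite("pics/p1.png",i[:,:,::-1])
E
```

```text
[0.4747192 0.3945626 0.0727732] [7.01584324e-01 7.12586407e-01 1.34759320e-04 1.74214264e-04] 0.04690900634855394 [ 0.25907748 -0.4157831  -4.09542653]
scene 0.48 [262. 328. 273. 352.] [0.4792 0.4038 0.109 ]
275 349
top 0.37 [310. 239. 338. 264.] [0.5573 0.1764 0.109 ]
top 0.19 [246. 211. 290. 280.] [0.5746 0.2907 0.109 ]
221 298
```

View pics/p1.png

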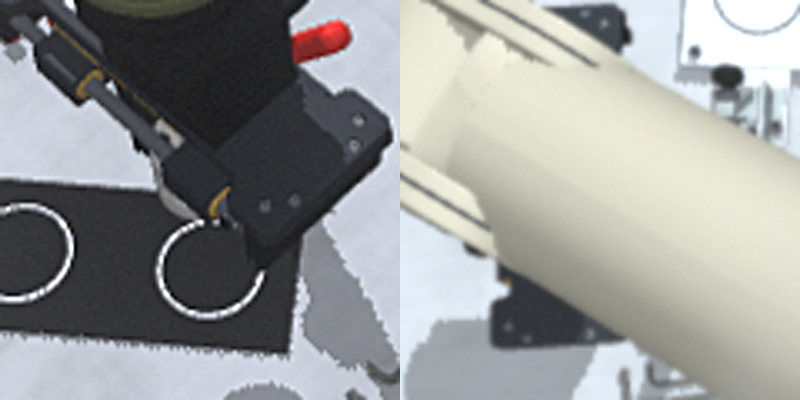

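```bash
python3 - <<'E'
from h import *
p=eyes.camera("scene");t=np.linspace(0,2*np.pi,72)
u,v=275,349;sc=5
i=np.clip(cv2.resize(p["pixels"][v-50:v+40,u-60:u+40],None,fx=sc,fy=sc,interpolation=cv2.INTER_CUBIC)*1.8,0,255).astype(np.uint8)
for z,c in ((.092,(0,255,0)),(.126,(0,255,0)),(.082,(255,0,0))):
    q=np.array([(w2px(p,[.4747+.024*np.cos(a),.3946+.024*np.sin(a),z])-[u-60,v-50]+.5)*sc for a in t]).astype(np.int32)
    cv2.polylines(i,[q],True,c,1)
cv2.imwrite("pics/p2.png",i[:,:,::-1])
E
```

```text
(no output)
```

View pics/p2.png

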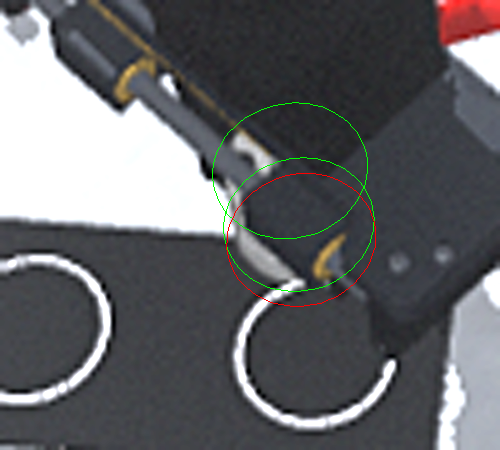

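The puck's bottom edge fits the drawn circle (z=0.092, centred under the tool) to within 2 mm, so it did not slip. I'll lower it.

Emit:
{"op": "arm_command", "data": {"steps": [{"slide":[-0.001,0.001,-0.03],"rot":[0,0,0],"grip":0},{"slide":[0,0,-0.03],"rot":[0,0,0],"grip":0},{"slide":[0,0,-0.02],"rot":[0,0,0],"grip":0},{"slide":[0,0,-0.004],"rot":[0,0,0],"grip":0},{"slide":[0,0,-0.002],"rot":[0,0,0],"grip":0},{"slide":[0,0,-0.0015],"rot":[0,0,0],"grip":0},{"slide":[0,0,0],"rot":[0,0,0],"grip":0},{"slide":[0,0,0],"rot":[0,0,0],"grip":0}]}}

```text
time: 26.1
ee_pos: [0.4727, 0.3963, -0.0142]
eef_rot: [0.701, 0.713, 0.0, 0.0]
ft_force: [0.1, -0.4, -4.8]
width: 0.0467
grip_force: 40.0
```

Emit:
{"op": "arm_command", "data": {"steps": [{"slide":[0.0005,-0.0005,-0.001],"rot":[0,0,0],"grip":0},{"slide":[0,0,-0.001],"rot":[0,0,0],"grip":0},{"slide":[0,0,0],"rot":[0,0,0],"grip":0},{"slide":[0,0,0],"rot":[0,0,0],"grip":0.75},{"slide":[0,0,0],"rot":[0,0,0],"grip":0.75},{"slide":[0,0,0],"rot":[0,0,0],"grip":0.75},{"slide":[0,0,0],"rot":[0,0,0],"grip":0.75},{"slide":[0,0,0],"rot":[0,0,0],"grip":0.75}]}}

```text
time: 27.1
ee_pos: [0.473, 0.3956, -0.0166]
eef_rot: [0.701, 0.713, 0.0, 0.0]
ft_force: [-0.4, -0.1, -0.4]
width: 0.0652
grip_force: 0.0
```

Emit:
{"op": "arm_command", "data": {"steps": [{"slide":[0,0,0.03],"rot":[0,0,0],"grip":1},{"slide":[0,0,0.05],"rot":[0,0,0],"grip":1},{"slide":[0,0,0.05],"rot":[0,0,0],"grip":1},{"slide":[0,0,0.05],"rot":[0,0,0],"grip":1},{"slide":[0,0,0.01],"rot":[0,0,10.5],"grip":1},{"slide":[0.03,-0.05,0],"rot":[0,0,10.5],"grip":1},{"slide":[0.03,-0.05,0],"rot":[0,0,10.5],"grip":1},{"slide":[0.03,-0.05,0],"rot":[0,0,10.5],"grip":1}]}}

```text
time: 28.1
ee_pos: [0.5635, 0.2444, 0.1735]
eef_rot: [0.397, 0.918, 0.0, 0.0]
ft_force: [0.2, 0.5, -0.2]
width: 0.0872
grip_force: 0.0
```

Emit:
{"op": "arm_command", "data": {"steps": [{"slide":[0.01,-0.05,0],"rot":[0,0,10.5],"grip":1},{"slide":[0.01,-0.05,0],"rot":[0,0,10.5],"grip":1},{"slide":[0.01,-0.05,0],"rot":[0,0,10.5],"grip":1},{"slide":[0,0,0],"rot":[0,0,10.5],"grip":1},{"slide":[0,0,0],"rot":[0,0,9],"grip":1},{"slide":[0,0,0],"rot":[0,0,0],"grip":1},{"slide":[0,0,0],"rot":[0,0,0],"grip":1},{"slide":[0,0,0],"rot":[0,0,0],"grip":1}]}}

```text
time: 29.1
ee_pos: [0.5927, 0.0962, 0.1734]
eef_rot: [-0.033, 0.999, -0.0, 0.0]
ft_force: [0.3, -0.2, -0.1]
width: 0.087
grip_force: 0.0
```

```bash
python3 - <<'E'
from h import *
s=sensors.read_state();print(s["ee_pos"],s["eef_rot"])
for n in ("scene","top"):
    p=eyes.camera(n)
    for o in ("narrow_a_mid","flat_a_mid"):
      for d in eyes.look_for(o,p)[:4]:
        b=d["bbox"];print(n,o,round(d["conf"],2),np.round(b),[np.round(px2w(p,(b[0]+b[2])/2,(b[1]+b[3])/2,z),4)[:2] for z in (.013,.02,.029)])
E
```

```text
[0.59269542 0.09623719 0.17341325] [-3.31155531e-02  9.99451529e-01 -2.42615270e-05  2.50372814e-05]
scene narrow_a_mid 0.96 [265. 350. 296. 381.] [array([0.473 , 0.3905]), array([0.47  , 0.3926]), array([0.4662, 0.3952])]
scene flat_a_mid 0.83 [312. 242. 337. 273.] [array([0.5819, 0.1739]), array([0.5781, 0.1777]), array([0.5732, 0.1825])]
top narrow_a_mid 0.85 [215. 292. 238. 315.] [array([0.4702, 0.3931]), array([0.4693, 0.3919]), array([0.4682, 0.3904])]
top narrow_a_mid 0.44 [384. 277. 396. 304.] [array([0.4845, 0.0361]), array([0.4836, 0.0369]), array([0.4823, 0.038 ])]
top flat_a_mid 0.58 [311. 238. 335. 265.] [array([0.5777, 0.179 ]), array([0.5762, 0.179 ]), array([0.5743, 0.179 ])]
top flat_a_mid 0.17 [247. 212. 295. 302.] [array([0.571 , 0.2944]), array([0.5696, 0.2938]), array([0.5677, 0.293 ])]
```

Emit:
{"op": "arm_command", "data": {"steps": [{"slide":[0.0095,-0.039,0],"rot":[0,0,1],"grip":1},{"slide":[0,0,0],"rot":[0,0,0],"grip":1},{"slide":[0,0,-0.05],"rot":[0,0,0],"grip":1},{"slide":[0,0,-0.05],"rot":[0,0,0],"grip":1},{"slide":[0,0,-0.05],"rot":[0,0,0],"grip":1},{"slide":[0,0,-0.02],"rot":[0,0,0],"grip":1},{"slide":[0,0,-0.008],"rot":[0,0,0],"grip":1},{"slide":[0,0,-0.002],"rot":[0,0,0],"grip":1}]}}

```text
time: 30.4
ee_pos: [0.6032, 0.0575, -0.0054]
eef_rot: [-0.043, 0.999, 0.0, 0.001]
ft_force: [-1.0, 0.4, 0.3]
width: 0.0873
grip_force: 0.0
```

Emit:
{"op": "arm_command", "data": {"steps": [{"slide":[0,0,0],"rot":[0,0,0],"grip":0},{"slide":[0,0,0],"rot":[0,0,0],"grip":0},{"slide":[0,0,0],"rot":[0,0,0],"grip":0},{"slide":[0,0,0],"rot":[0,0,0],"grip":0},{"slide":[0,0,0],"rot":[0,0,0],"grip":0},{"slide":[0,0,0],"rot":[0,0,0],"grip":0},{"slide":[0,0,0],"rot":[0,0,0],"grip":0},{"slide":[0,0,0],"rot":[0,0,0],"grip":0}]}}

```text
time: 31.4
ee_pos: [0.6025, 0.0562, -0.0065]
eef_rot: [-0.042, 0.999, -0.0, 0.0]
ft_force: [-0.8, -5.8, 3.7]
width: 0.0467
grip_force: 40.0
```

Emit:
{"op": "arm_command", "data": {"steps": [{"slide":[0,0,0.03],"rot":[0,0,0],"grip":0},{"slide":[0,0.01,0.04],"rot":[0,0,0],"grip":0},{"slide":[0,0.04,0.01],"rot":[0,0,0],"grip":0},{"slide":[0,0.05,0],"rot":[0,0,0],"grip":0},{"slide":[0,0.05,0],"rot":[0,0,0],"grip":0},{"slide":[0,0.05,0],"rot":[0,0,0],"grip":0},{"slide":[0,0.05,0],"rot":[0,0,0],"grip":0},{"slide":[0,0.05,0],"rot":[0,0,0],"grip":0}]}}

```text
time: 32.4
ee_pos: [0.601, 0.3591, 0.0722]
eef_rot: [-0.043, 0.999, 0.0, -0.001]
ft_force: [0.3, 0.4, -3.3]
width: 0.0465
grip_force: 39.9
```

Emit:
{"op": "arm_command", "data": {"steps": [{"slide":[0,0.05,0],"rot":[0,0,0],"grip":0},{"slide":[-0.026,0.03,0],"rot":[0,0,0],"grip":0},{"slide":[-0.026,0.022,0],"rot":[0,0,0],"grip":0},{"slide":[0,0,0],"rot":[0,0,0],"grip":0},{"slide":[0,0,-0.03],"rot":[0,0,0],"grip":0},{"slide":[0,0,-0.03],"rot":[0,0,0],"grip":0},{"slide":[0,0,-0.015],"rot":[0,0,0],"grip":0},{"slide":[0,0,0],"rot":[0,0,0],"grip":0}]}}

```text
time: 33.4
ee_pos: [0.5496, 0.4584, -0.0029]
eef_rot: [-0.043, 0.999, -0.001, -0.001]
ft_force: [-1.2, -0.7, -4.0]
width: 0.0466
grip_force: 39.9
```

Lower to -0.015, release and retreat, then look.

Emit:
{"op": "arm_command", "data": {"steps": [{"slide":[0.001,0,-0.006],"rot":[0,0,0],"grip":0},{"slide":[0,0,-0.004],"rot":[0,0,0],"grip":0},{"slide":[0,0,-0.0025],"rot":[0,0,0],"grip":0},{"slide":[0,0,0],"rot":[0,0,0],"grip":0},{"slide":[0,0,0],"rot":[0,0,0],"grip":0.75},{"slide":[0,0,0],"rot":[0,0,0],"grip":0.75},{"slide":[0,0,0],"rot":[0,0,0],"grip":0.75},{"slide":[0,0,0],"rot":[0,0,0],"grip":0.75}]}}

```text
time: 34.4
ee_pos: [0.5513, 0.4592, -0.0139]
eef_rot: [-0.043, 0.999, 0.0, 0.0]
ft_force: [0.2, -0.0, 0.8]
width: 0.0647
grip_force: 0.0
```

Emit:
{"op": "arm_command", "data": {"steps": [{"slide":[0,0,0.03],"rot":[0,0,0],"grip":0.8},{"slide":[0,0,0.05],"rot":[0,0,0],"grip":1},{"slide":[0,0,0.05],"rot":[0,0,0],"grip":1},{"slide":[0,0,0.05],"rot":[0,0,0],"grip":1},{"slide":[0,-0.05,0],"rot":[0,0,0],"grip":1},{"slide":[0,-0.06,0],"rot":[0,0,0],"grip":1},{"slide":[0,-0.06,0],"rot":[0,0,0],"grip":1},{"slide":[0,-0.06,0],"rot":[0,0,0],"grip":1}]}}

```text
time: 35.4
ee_pos: [0.5511, 0.227, 0.1659]
eef_rot: [-0.043, 0.999, -0.0, 0.0]
ft_force: [0.8, -0.5, 1.6]
width: 0.0871
grip_force: 0.0
```

Emit:
{"op": "arm_command", "data": {"steps": [{"slide":[-0.01,-0.06,0],"rot":[0,0,0],"grip":1},{"slide":[-0.01,-0.06,0],"rot":[0,0,0],"grip":1},{"slide":[-0.01,-0.06,0],"rot":[0,0,0],"grip":1},{"slide":[-0.02,-0.06,0],"rot":[0,0,0],"grip":1},{"slide":[-0.02,-0.06,0],"rot":[0,0,0],"grip":1},{"slide":[-0.02,-0.06,0],"rot":[0,0,0],"grip":1},{"slide":[-0.02,-0.02,0],"rot":[0,0,0],"grip":1},{"slide":[0,0,0],"rot":[0,0,0],"grip":1}]}}

```text
time: 36.4
ee_pos: [0.4408, -0.1507, 0.166]
eef_rot: [-0.041, 0.999, -0.001, -0.0]
ft_force: [0.5, 0.4, -0.7]
width: 0.0873
grip_force: 0.0
```

```bash
python3 - <<'E'
from h import *
s=sensors.read_state();print(s["ee_pos"],s["eef_rot"])
for n in ("scene","top"):
    p=eyes.camera(n)
    for o in ("narrow_a_mid","flat_a_mid","nest_l","station_l"):
      for d in eyes.look_for(o,p)[:4]:
        b=d["bbox"];print(n,o,round(d["conf"],2),np.round(b),[np.round(px2w(p,(b[0]+b[2])/2,(b[1]+b[3])/2,z),4)[:2] for z in (.013,.02,.029)])
for nm,X,D in [("ringL",[.62,.298,.012],.06),("ringR",[.603,.0557,.012],.06),("flatA",[.58,.174,.026],.056),("flatB",[.4346,-.0465,.026],.056),("far",[.551,.458,.037],.048),("near",[.474,.395,.037],.048)]:
    print(nm,circ(p,X,D,2,par=14))
X=p["pixels"][190:350,170:430];cv2.imwrite("pics/q1.png",cv2.resize(X,None,fx=3,fy=3,interpolation=cv2.INTER_CUBIC)[:,:,::-1])
E
```

```text
[ 0.44078636 -0.15072826  0.16603439] [-4.06991200e-02  9.99171261e-01 -5.92129863e-04 -1.52060416e-04]
scene narrow_a_mid 0.82 [266. 350. 294. 380.] [array([0.4741, 0.3905]), array([0.4711, 0.3925]), array([0.4673, 0.3951])]
scene narrow_a_mid 0.56 [229. 252. 318. 338.] [array([0.5887, 0.3023]), array([0.5848, 0.305 ]), array([0.5798, 0.3085])]
scene narrow_a_mid 0.56 [398. 211. 432. 230.] [array([ 0.5155, -0.0243]), array([ 0.5122, -0.019 ]), array([ 0.5079, -0.0122])]
scene flat_a_mid 0.66 [310. 242. 339. 272.] [array([0.5817, 0.173 ]), array([0.5778, 0.1767]), array([0.5729, 0.1815])]
scene nest_l 0.9 [225. 253. 319. 337.] [array([0.5893, 0.3045]), array([0.5854, 0.3072]), array([0.5804, 0.3107])]
scene nest_l 0.88 [318. 189. 437. 261.] [array([0.5628, 0.0394]), array([0.5591, 0.0442]), array([0.5544, 0.0504])]
scene station_l 0.98 [227. 252. 322. 337.] [array([0.5867, 0.3005]), array([0.5828, 0.3032]), array([0.5778, 0.3068])]
scene station_l 0.84 [324. 193. 431. 260.] [array([0.5602, 0.0423]), array([0.5565, 0.0471]), array([0.5518, 0.0533])]
scene station_l 0.71 [441. 221. 466
[... 754 characters left out ...]
[0.5677, 0.2983]), array([0.5659, 0.2974])]
top station_l 0.76 [243. 210. 290. 302.] [array([0.5727, 0.304 ]), array([0.5712, 0.3033]), array([0.5693, 0.3024])]
top station_l 0.74 [250. 274. 266. 303.] [array([0.4999, 0.3247]), array([0.4988, 0.3239]), array([0.4975, 0.3228])]
top station_l 0.67 [354. 216. 402. 312.] [array([0.5438, 0.0576]), array([0.5425, 0.0583]), array([0.5408, 0.0591])]
ringL [array([0.6229, 0.2987, 0.012 ])]
ringR [array([0.6048, 0.0559, 0.012 ])]
flatA [array([0.5828, 0.1744, 0.026 ])]
flatB [array([ 0.4349, -0.0465,  0.026 ])]
far [array([0.5559, 0.4593, 0.037 ]), array([0.5462, 0.4488, 0.037 ])]
near [array([0.4729, 0.3877, 0.037 ]), array([0.4664, 0.3944, 0.037 ])]
```

View pics/q1.png

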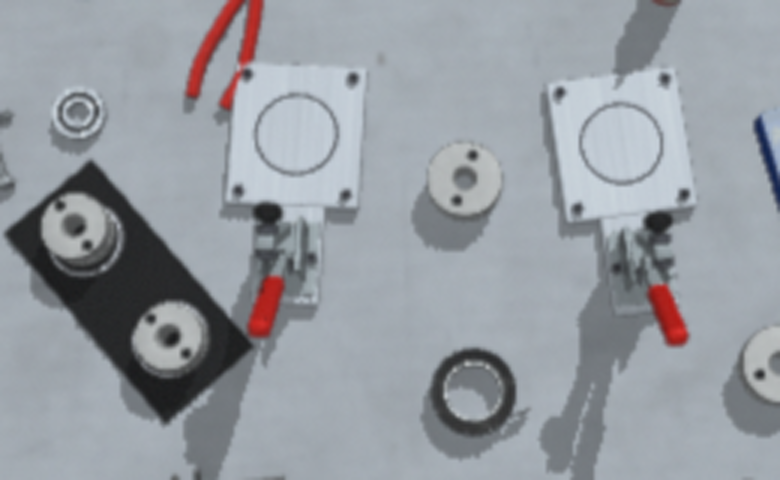

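Both narrow pucks are on the mat, with bores at crop (171,336) and (74,224). The nests are empty, with rings at (297,133) and (621,144), and the flats have not moved.

```bash
python3 - <<'E'
from h import *
p=eyes.camera("top");f=lambda x,y,z:np.round(px2w(p,170+(x+.5)/3-.5,190+(y+.5)/3-.5,z),4)
print("near",f(171,336,.037),"far",f(74,224,.037),"nestL",f(297,133,.012),"nestR",f(621,144,.012),"fA",f(465,178,.026))
E
```

```text
near [0.4719 0.3891 0.037 ] far [0.5563 0.459  0.037 ] nestL [0.6232 0.2987 0.012 ] nestR [0.6041 0.0567 0.012 ] fA [0.5802 0.1745 0.026 ]
```

Emit:
{"op": "arm_command", "data": {"steps": [{"slide":[0,0.013,0],"rot":[0,0,-10.5],"grip":1},{"slide":[0,0.013,0],"rot":[0,0,-10.5],"grip":1},{"slide":[0,0.013,0],"rot":[0,0,-10.5],"grip":1},{"slide":[0,0.013,0],"rot":[0,0,-10.5],"grip":1},{"slide":[0,0.013,0],"rot":[0,0,-10.5],"grip":1},{"slide":[-0.002,0.013,0],"rot":[0,0,-10.5],"grip":1},{"slide":[-0.002,0.013,0],"rot":[0,0,-10.5],"grip":1},{"slide":[-0.002,0.013,0],"rot":[0,0,-10.5],"grip":1}]}}

```text
time: 37.95
ee_pos: [0.4359, -0.0443, 0.1659]
eef_rot: [0.639, 0.769, 0.0, 0.0]
ft_force: [1.0, -0.5, 0.3]
width: 0.0872
grip_force: 0.0
```

Emit:
{"op": "arm_command", "data": {"steps": [{"slide":[0,0,0],"rot":[0,0,-10.5],"grip":1},{"slide":[0,0,0],"rot":[0,0,0],"grip":1},{"slide":[0,0,-0.05],"rot":[0,0,0],"grip":1},{"slide":[0,0,-0.05],"rot":[0,0,0],"grip":1},{"slide":[0,0,-0.04],"rot":[0,0,0],"grip":1},{"slide":[0,0,0],"rot":[0,0,0],"grip":1},{"slide":[0,0,0],"rot":[0,0,0],"grip":1},{"slide":[0,0,0],"rot":[0,0,0],"grip":1}]}}

```text
time: 38.95
ee_pos: [0.4373, -0.0452, 0.0276]
eef_rot: [0.704, 0.71, 0.001, 0.001]
ft_force: [0.5, 0.7, -1.1]
width: 0.0869
grip_force: 0.0
```

```bash
python3 - <<'E'
from h import *
s=sensors.read_state();print(s["ee_pos"],s["eef_rot"])
for n in ("scene","top"):
    p=eyes.camera(n)
    for o in ("flat_a_mid",):
      for d in eyes.look_for(o,p)[:4]:
        b=d["bbox"];print(n,o,round(d["conf"],2),np.round(b),[np.round(px2w(p,(b[0]+b[2])/2,(b[1]+b[3])/2,z),4)[:2] for z in (.013,)])
E
```

```text
[ 0.43726044 -0.04518912  0.02755348] [7.04439698e-01 7.09762309e-01 5.79336503e-04 1.35695058e-03]
scene flat_a_mid 0.98 [310. 242. 338. 272.] [array([0.5827, 0.1743])]
top flat_a_mid 0.97 [311. 238. 337. 264.] [array([0.5777, 0.1762])]
top flat_a_mid 0.5 [250. 276. 266. 301.] [array([0.5009, 0.3243])]
```

Emit:
{"op": "arm_command", "data": {"steps": [{"slide":[-0.002,-0.001,-0.02],"rot":[0,0,0],"grip":1},{"slide":[0,0,-0.015],"rot":[0,0,0],"grip":1},{"slide":[0,0,-0.008],"rot":[0,0,0],"grip":1},{"slide":[0,0,-0.004],"rot":[0,0,0],"grip":1},{"slide":[0,0,0],"rot":[0,0,0],"grip":1},{"slide":[0,0,0],"rot":[0,0,0],"grip":0},{"slide":[0,0,0],"rot":[0,0,0],"grip":0},{"slide":[0,0,0],"rot":[0,0,0],"grip":0}]}}

```text
time: 40.15
ee_pos: [0.434, -0.0459, -0.0209]
eef_rot: [0.705, 0.71, 0.0, 0.0]
ft_force: [-0.1, -0.3, 0.6]
width: 0.0646
grip_force: 0.0
```

Emit:
{"op": "arm_command", "data": {"steps": [{"slide":[0,0,0],"rot":[0,0,0],"grip":0},{"slide":[0,0,0],"rot":[0,0,0],"grip":0},{"slide":[0,0,0],"rot":[0,0,0],"grip":0},{"slide":[0,0,0],"rot":[0,0,0],"grip":0},{"slide":[0,0,0.005],"rot":[0,0,0],"grip":0},{"slide":[0,0,0.01],"rot":[0,0,0],"grip":0},{"slide":[0,0,0.01],"rot":[0,0,0],"grip":0},{"slide":[0,0,0],"rot":[0,0,0],"grip":0}]}}

```text
time: 41.15
ee_pos: [0.4346, -0.0461, 0.0048]
eef_rot: [0.705, 0.709, 0.0, 0.001]
ft_force: [0.1, 0.2, -5.1]
width: 0.0544
grip_force: 40.0
```

Emit:
{"op": "arm_command", "data": {"steps": [{"slide":[0,0,0.04],"rot":[0,0,0],"grip":0},{"slide":[0,0,0.04],"rot":[0,0,0],"grip":0},{"slide":[0.03,0,0.005],"rot":[0,0,10],"grip":0},{"slide":[0.03,0,0],"rot":[0,0,10.5],"grip":0},{"slide":[0.03,0,0],"rot":[0,0,10.5],"grip":0},{"slide":[0.03,0,0],"rot":[0,0,10.5],"grip":0},{"slide":[0.03,0,0],"rot":[0,0,10.5],"grip":0},{"slide":[0.02,0,0],"rot":[0,0,10.5],"grip":0}]}}

```text
time: 42.15
ee_pos: [0.6047, -0.046, 0.0881]
eef_rot: [0.232, 0.973, 0.0, -0.0]
ft_force: [-0.2, 0.4, -4.8]
width: 0.0545
grip_force: 40.0
```

Emit:
{"op": "arm_command", "data": {"steps": [{"slide":[0,0.03,0],"rot":[0,0,10.5],"grip":0},{"slide":[0,0.03,0],"rot":[0,0,10.5],"grip":0},{"slide":[0,0.03,0],"rot":[0,0,10.5],"grip":0},{"slide":[0,0.012,0],"rot":[0,0,1],"grip":0},{"slide":[0,0,0],"rot":[0,0,0],"grip":0},{"slide":[0,0,-0.03],"rot":[0,0,0],"grip":0},{"slide":[0,0,-0.03],"rot":[0,0,0],"grip":0},{"slide":[0,0,0],"rot":[0,0,0],"grip":0}]}}

```text
time: 43.15
ee_pos: [0.6026, 0.0537, 0.0268]
eef_rot: [-0.045, 0.999, -0.001, -0.002]
ft_force: [-0.3, 0.7, -4.0]
width: 0.0547
grip_force: 40.0
```

Emit:
{"op": "arm_command", "data": {"steps": [{"slide":[0,0,-0.02],"rot":[0,0,0],"grip":0},{"slide":[0,0,-0.01],"rot":[0,0,0],"grip":0},{"slide":[0,0,-0.003],"rot":[0,0,0],"grip":0},{"slide":[0,0,0],"rot":[0,0,0],"grip":0},{"slide":[0,0,0],"rot":[0,0,0],"grip":0},{"slide":[0,0,0],"rot":[0,0,0],"grip":0},{"slide":[0,0,0],"rot":[0,0,0],"grip":0},{"slide":[0,0,0],"rot":[0,0,0],"grip":0}]}}

```text
time: 44.15
ee_pos: [0.604, 0.0562, -0.004]
eef_rot: [-0.047, 0.999, 0.0, 0.0]
ft_force: [-0.1, -0.3, -4.1]
width: 0.0546
grip_force: 40.0
```

Emit:
{"op": "arm_command", "data": {"steps": [{"slide":[0.0005,0,-0.002],"rot":[0,0,0],"grip":0},{"slide":[0,0,-0.002],"rot":[0,0,0],"grip":0},{"slide":[0,0,0],"rot":[0,0,0],"grip":0},{"slide":[0,0,0],"rot":[0,0,0],"grip":0.85},{"slide":[0,0,0],"rot":[0,0,0],"grip":0.85},{"slide":[0,0,0],"rot":[0,0,0],"grip":0.85},{"slide":[0,0,0],"rot":[0,0,0],"grip":0.85},{"slide":[0,0,0],"rot":[0,0,0],"grip":0.85}]}}

```text
time: 45.15
ee_pos: [0.6045, 0.0562, -0.0081]
eef_rot: [-0.047, 0.999, 0.0, 0.0]
ft_force: [-0.3, -0.9, 0.0]
width: 0.0739
grip_force: 0.0
```

Emit:
{"op": "arm_command", "data": {"steps": [{"slide":[0,0,0.03],"rot":[0,0,0],"grip":0.9},{"slide":[0,0,0.05],"rot":[0,0,0],"grip":1},{"slide":[0,0,0.05],"rot":[0,0,0],"grip":1},{"slide":[0,0,0.05],"rot":[0,0,0],"grip":1},{"slide":[-0.03,-0.05,0],"rot":[0,0,0],"grip":1},{"slide":[-0.03,-0.05,0],"rot":[0,0,0],"grip":1},{"slide":[-0.03,-0.05,0],"rot":[0,0,0],"grip":1},{"slide":[-0.03,-0.05,0],"rot":[0,0,0],"grip":1}]}}

```text
time: 46.15
ee_pos: [0.4832, -0.1454, 0.1718]
eef_rot: [-0.047, 0.999, -0.0, -0.0]
ft_force: [0.8, -0.9, -0.1]
width: 0.0872
grip_force: 0.0
```

```bash
python3 - <<'E'
from h import *
s=sensors.read_state();print(s["ee_pos"],s["eef_rot"])
for n in ("scene","top"):
    p=eyes.camera(n)
    for o in ("flat_a_mid",):
      for d in eyes.look_for(o,p)[:4]:
        b=d["bbox"];print(n,o,round(d["conf"],2),np.round(b),[np.round(px2w(p,(b[0]+b[2])/2,(b[1]+b[3])/2,z),4)[:2] for z in (.013,.025)])
print("R",circ(p,[.604,.0563,.038],.056,3,par=12),"A",circ(p,[.582,.1744,.026],.056,2,par=12))
u,v=w2px(p,[.604,.0563,.038]);print(u,v)
X=p["pixels"][195:275,300:410];cv2.imwrite("pics/r1.png",cv2.resize(X,None,fx=6,fy=6,interpolation=cv2.INTER_CUBIC)[:,:,::-1])
E
```

```text
[ 0.48324801 -0.14535314  0.171805  ] [-4.70192169e-02  9.98893959e-01 -2.18557034e-04 -6.26676396e-05]
scene flat_a_mid 0.75 [333. 250. 364. 284.] [array([0.5323, 0.1584]), array([0.5264, 0.165 ])]
top flat_a_mid 0.58 [316. 258. 346. 286.] [array([0.5295, 0.1618]), array([0.5274, 0.162 ])]
top flat_a_mid 0.19 [353. 214. 404. 304.] [array([0.5559, 0.056 ]), array([0.5535, 0.0572])]
R [array([0.6054, 0.0569, 0.038 ]), array([0.5953, 0.0594, 0.038 ])] A None
377.82384700439235 234.94377470580676
```

View pics/r1.png

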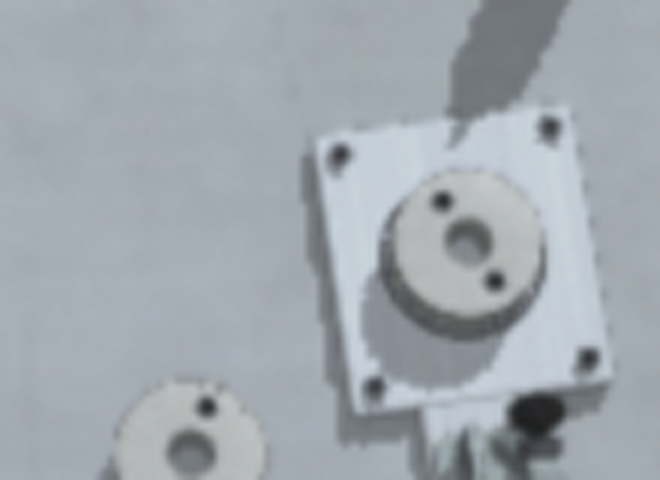

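The right flat puck is centred, with its bore at (377.6,234.8) against (377.8,234.9) expected. The other flat puck was knocked, and its bore is now at pixel (331.4,269.9).

```bash
python3 - <<'E'
from h import *
p=eyes.camera("top");X=px2w(p,331.4,269.9,.026);print(X,circ(p,X,.056,2,par=12))
E
```

```text
[0.5327228 0.1618204 0.026    ] [array([0.531 , 0.1624, 0.026 ])]
```

Emit:
{"op": "arm_command", "data": {"steps": [{"slide":[0.006,0.035,0],"rot":[0,0,-10.5],"grip":1},{"slide":[0.006,0.035,0],"rot":[0,0,-10.5],"grip":1},{"slide":[0.006,0.035,0],"rot":[0,0,-10.5],"grip":1},{"slide":[0.006,0.035,0],"rot":[0,0,-10.5],"grip":1},{"slide":[0.006,0.035,0],"rot":[0,0,-10.5],"grip":1},{"slide":[0.006,0.035,0],"rot":[0,0,-10.5],"grip":1},{"slide":[0.006,0.035,0],"rot":[0,0,-10.5],"grip":1},{"slide":[0.006,0.035,0],"rot":[0,0,-10.5],"grip":1}]}}

```text
time: 47.4
ee_pos: [0.532, 0.1401, 0.1719]
eef_rot: [0.634, 0.773, 0.0, -0.0]
ft_force: [-0.1, -0.5, 0.3]
width: 0.0869
grip_force: 0.0
```

Emit:
{"op": "arm_command", "data": {"steps": [{"slide":[0.001,0.027,0],"rot":[0,0,-10.5],"grip":1},{"slide":[0,0,0],"rot":[0,0,0],"grip":1},{"slide":[0,0,-0.05],"rot":[0,0,0],"grip":1},{"slide":[0,0,-0.05],"rot":[0,0,0],"grip":1},{"slide":[0,0,-0.04],"rot":[0,0,0],"grip":1},{"slide":[0,0,0],"rot":[0,0,0],"grip":1},{"slide":[0,0,0],"rot":[0,0,0],"grip":1},{"slide":[0,0,0],"rot":[0,0,0],"grip":1}]}}

```text
time: 48.4
ee_pos: [0.5346, 0.1637, 0.0338]
eef_rot: [0.701, 0.713, 0.001, 0.001]
ft_force: [-0.6, -0.7, 0.5]
width: 0.0872
grip_force: 0.0
```

Emit:
{"op": "arm_command", "data": {"steps": [{"slide":[-0.002,-0.0015,-0.02],"rot":[0,0,0],"grip":1},{"slide":[0,0,-0.02],"rot":[0,0,0],"grip":1},{"slide":[0,0,-0.009],"rot":[0,0,0],"grip":1},{"slide":[0,0,-0.004],"rot":[0,0,0],"grip":1},{"slide":[0,0,0],"rot":[0,0,0],"grip":1},{"slide":[0,0,0],"rot":[0,0,0],"grip":0},{"slide":[0,0,0],"rot":[0,0,0],"grip":0},{"slide":[0,0,0],"rot":[0,0,0],"grip":0}]}}

```text
time: 49.4
ee_pos: [0.5316, 0.1617, -0.0209]
eef_rot: [0.702, 0.713, 0.0, 0.0]
ft_force: [-0.6, 0.3, -0.4]
width: 0.0646
grip_force: 0.0
```

Emit:
{"op": "arm_command", "data": {"steps": [{"slide":[0,0,0],"rot":[0,0,0],"grip":0},{"slide":[0,0,0],"rot":[0,0,0],"grip":0},{"slide":[0,0,0],"rot":[0,0,0],"grip":0},{"slide":[0,0,0],"rot":[0,0,0],"grip":0},{"slide":[0,0,0],"rot":[0,0,0],"grip":0},{"slide":[0,0,0.005],"rot":[0,0,0],"grip":0},{"slide":[0,0,0.01],"rot":[0,0,0],"grip":0},{"slide":[0,0,0],"rot":[0,0,0],"grip":0}]}}

```text
time: 50.4
ee_pos: [0.5317, 0.1619, -0.0053]
eef_rot: [0.702, 0.713, 0.0, 0.0]
ft_force: [-0.3, -1.5, -2.9]
width: 0.0547
grip_force: 39.9
```

Emit:
{"op": "arm_command", "data": {"steps": [{"slide":[0,0,0.045],"rot":[0,0,0],"grip":0},{"slide":[0.01,0,0.045],"rot":[0,0,0],"grip":0},{"slide":[0.02,0,0],"rot":[0,0,10.5],"grip":0},{"slide":[0.02,0.01,0],"rot":[0,0,10.5],"grip":0},{"slide":[0.02,0.015,0],"rot":[0,0,10.5],"grip":0},{"slide":[0.02,0.02,0],"rot":[0,0,10.5],"grip":0},{"slide":[0.0013,0.03,0],"rot":[0,0,10.5],"grip":0},{"slide":[0,0.03,0],"rot":[0,0,10.5],"grip":0}]}}

```text
time: 51.4
ee_pos: [0.6227, 0.2672, 0.0833]
eef_rot: [0.223, 0.975, -0.0, -0.0]
ft_force: [-0.2, -0.0, -4.2]
width: 0.0542
grip_force: 39.9
```

Emit:
{"op": "arm_command", "data": {"steps": [{"slide":[0,0.032,0],"rot":[0,0,10.5],"grip":0},{"slide":[0,0,0],"rot":[0,0,10.5],"grip":0},{"slide":[0,0,0],"rot":[0,0,1.5],"grip":0},{"slide":[0,0,-0.03],"rot":[0,0,0],"grip":0},{"slide":[0,0,-0.03],"rot":[0,0,0],"grip":0},{"slide":[0,0,-0.02],"rot":[0,0,0],"grip":0},{"slide":[0,0,0],"rot":[0,0,0],"grip":0},{"slide":[0,0,0],"rot":[0,0,0],"grip":0}]}}

```text
time: 52.4
ee_pos: [0.6233, 0.2991, 0.0052]
eef_rot: [0.032, 0.999, 0.001, 0.001]
ft_force: [-0.1, 1.3, -3.6]
width: 0.0543
grip_force: 39.9
```

Emit:
{"op": "arm_command", "data": {"steps": [{"slide":[0,0,-0.008],"rot":[0,0,0],"grip":0},{"slide":[0,0,-0.003],"rot":[0,0,0],"grip":0},{"slide":[0,0,-0.002],"rot":[0,0,0],"grip":0},{"slide":[0,0,0],"rot":[0,0,0],"grip":0},{"slide":[0,0,0],"rot":[0,0,0],"grip":0.85},{"slide":[0,0,0],"rot":[0,0,0],"grip":0.85},{"slide":[0,0,0],"rot":[0,0,0],"grip":0.85},{"slide":[0,0,0],"rot":[0,0,0],"grip":0.85}]}}

```text
time: 53.4
ee_pos: [0.6228, 0.2988, -0.009]
eef_rot: [0.031, 1.0, 0.0, 0.0]
ft_force: [-0.2, 0.0, -0.1]
width: 0.0732
grip_force: 0.0
```

Emit:
{"op": "arm_command", "data": {"steps": [{"slide":[0,0,0.03],"rot":[0,0,0],"grip":0.9},{"slide":[0,0,0.05],"rot":[0,0,0],"grip":1},{"slide":[0,0,0.05],"rot":[0,0,0],"grip":1},{"slide":[0,0,0.05],"rot":[0,0,-1.8],"grip":1},{"slide":[-0.05,0.004,0],"rot":[0,0,0],"grip":1},{"slide":[-0.05,0.005,0],"rot":[0,0,0],"grip":1},{"slide":[-0.05,0.005,0],"rot":[0,0,0],"grip":1},{"slide":[0,0,0],"rot":[0,0,0],"grip":1}]}}

```text
time: 54.4
ee_pos: [0.4692, 0.3138, 0.1713]
eef_rot: [0.045, 0.999, -0.001, 0.001]
ft_force: [0.8, -0.7, -0.2]
width: 0.0872
grip_force: 0.0
```

```bash
python3 - <<'E'
from h import *
s=sensors.read_state();print(s["ee_pos"],s["eef_rot"])
p=eyes.camera("top")
print("R",circ(p,[.604,.0563,.038],.056,2,par=12),"L",circ(p,[.623,.2988,.038],.056,2,par=12))
p=eyes.camera("scene")
for d in eyes.look_for("flat_a_mid",p)[:4]:
        b=d["bbox"];print(round(d["conf"],2),np.round(b),np.round(px2w(p,(b[0]+b[2])/2,(b[1]+b[3])/2,.025),4)[:2])
E
```

```text
[0.46921728 0.31378157 0.1713021 ] [ 4.45658153e-02  9.99006023e-01 -7.47854763e-04  5.43674257e-04]
R [array([0.6046, 0.0566, 0.038 ]), array([0.5953, 0.0598, 0.038 ])] L None
0.84 [246. 270. 271. 297.] [0.621  0.3094]
```

```bash
python3 - <<'E'
from h import *
p=eyes.camera("scene");t=np.linspace(0,6.28,90)
q=np.array([w2px(p,[.6228+.028*np.cos(a),.2988+.028*np.sin(a),z]) for a in t for z in (.012,.038)]);print(q.min(0),q.max(0))
X=p["pixels"][250:320,220:310];X=cv2.resize(X,None,fx=6,fy=6,interpolation=cv2.INTER_CUBIC)
for z in (.012,.038):
    q=np.array([(w2px(p,[.6228+.028*np.cos(a),.2988+.028*np.sin(a),z])-[220,250]+.5)*6 for a in t]).astype(np.int32);cv2.polylines(X,[q],True,(0,255,0),1)
cv2.imwrite("pics/l1.png",X[:,:,::-1])
E
```

```text
[246.31437368 263.242435  ] [277.51265848 295.66524904]
```

View pics/l1.png

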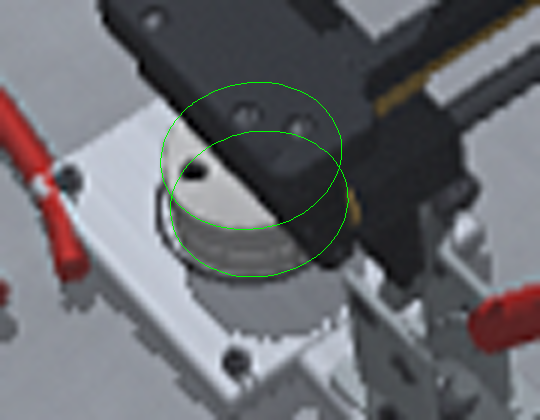

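The puck outline matches the drawn circles. Now I'll grip the left handle and close it.

Emit:
{"op": "arm_command", "data": {"steps": [{"slide":[0,0,-0.03],"rot":[0,0,0],"grip":1},{"slide":[0,0,-0.03],"rot":[0,0,0],"grip":1},{"slide":[0,0,-0.02],"rot":[0,0,0],"grip":1},{"slide":[0,0,-0.0105],"rot":[0,0,0],"grip":1},{"slide":[0,0,0],"rot":[0,0,0],"grip":0},{"slide":[0,0,0],"rot":[0,0,0],"grip":0},{"slide":[0,0,0],"rot":[0,0,0],"grip":0},{"slide":[0,0,0],"rot":[0,0,0],"grip":0}], "newtons": 25}}

```text
time: 55.6
ee_pos: [0.473, 0.3128, 0.0808]
eef_rot: [0.047, 0.999, 0.0, 0.0]
ft_force: [0.2, -0.2, -0.7]
width: 0.055
grip_force: 0.0
```

Emit:
{"op": "arm_command", "data": {"steps": [{"slide":[0,0,0],"rot":[0,0,0],"grip":0},{"slide":[0,0,0],"rot":[0,0,0],"grip":0},{"slide":[0,0,0],"rot":[0,0,0],"grip":0},{"slide":[0,0,0],"rot":[0,0,0],"grip":0},{"slide":[0,0,0],"rot":[0,0,0],"grip":0},{"slide":[0,0,0],"rot":[0,0,0],"grip":0},{"slide":[0,0,0],"rot":[0,0,0],"grip":0},{"slide":[0,0,0],"rot":[0,0,0],"grip":0}]}}

```text
time: 56.6
ee_pos: [0.4727, 0.3126, 0.0804]
eef_rot: [0.047, 0.999, -0.0, -0.0]
ft_force: [-1.0, -1.2, 0.6]
width: 0.0158
grip_force: 25.0
```

Emit:
{"op": "arm_command", "data": {"steps": [{"slide":[-0.0072,0.0007,-0.0054],"rot":[0,0,0],"grip":0},{"slide":[-0.0066,0.0006,-0.0061],"rot":[0,0,0],"grip":0},{"slide":[-0.006,0.0006,-0.0068],"rot":[0,0,0],"grip":0},{"slide":[-0.0052,0.0005,-0.0073],"rot":[0,0,0],"grip":0},{"slide":[-0.0045,0.0004,-0.0078],"rot":[0,0,0],"grip":0},{"slide":[-0.0036,0.0003,-0.0082],"rot":[0,0,0],"grip":0},{"slide":[-0.0028,0.0003,-0.0086],"rot":[0,0,0],"grip":0},{"slide":[-0.0019,0.0002,-0.0088],"rot":[0,0,0],"grip":0}]}}

```text
time: 57.6
ee_pos: [0.4341, 0.316, 0.0204]
eef_rot: [0.047, 0.999, -0.0, -0.001]
ft_force: [-2.9, -1.6, -2.4]
width: 0.0156
grip_force: 25.0
```

Emit:
{"op": "arm_command", "data": {"steps": [{"slide":[-0.0006,0,-0.004],"rot":[0,0,0],"grip":0},{"slide":[0,0,0],"rot":[0,0,0],"grip":0},{"slide":[0,0,0],"rot":[0,0,0],"grip":0.7},{"slide":[0,0,0],"rot":[0,0,0],"grip":0.7},{"slide":[0,0,0],"rot":[0,0,0],"grip":0.7},{"slide":[0,0,0],"rot":[0,0,0],"grip":0.7},{"slide":[0,0,0.02],"rot":[0,0,0],"grip":0.8},{"slide":[0,0,0.04],"rot":[0,0,0],"grip":1}]}}

```text
time: 58.6
ee_pos: [0.4337, 0.316, 0.0783]
eef_rot: [0.047, 0.999, -0.0, -0.001]
ft_force: [0.1, -0.1, 0.5]
width: 0.0677
grip_force: 0.0
```

Emit:
{"op": "arm_command", "data": {"steps": [{"slide":[0,0,0.05],"rot":[0,0,0],"grip":1},{"slide":[0,0,0.045],"rot":[0,0,0],"grip":1},{"slide":[0.005,-0.055,0],"rot":[0,0,3],"grip":1},{"slide":[0.005,-0.055,0],"rot":[0,0,3],"grip":1},{"slide":[0.005,-0.055,0],"rot":[0,0,2],"grip":1},{"slide":[0.005,-0.055,0],"rot":[0,0,2],"grip":1},{"slide":[0,-0.0535,0],"rot":[0,0,0],"grip":1},{"slide":[0,0,0],"rot":[0,0,0],"grip":1}]}}

```text
time: 59.6
ee_pos: [0.4546, 0.0378, 0.173]
eef_rot: [-0.036, 0.999, -0.001, 0.0]
ft_force: [0.5, 0.3, 0.2]
width: 0.0869
grip_force: 0.0
```

Emit:
{"op": "arm_command", "data": {"steps": [{"slide":[0,0,-0.03],"rot":[0,0,0],"grip":1},{"slide":[0,0,-0.03],"rot":[0,0,0],"grip":1},{"slide":[0,0,-0.02],"rot":[0,0,0],"grip":1},{"slide":[0,0,-0.0125],"rot":[0,0,0],"grip":1},{"slide":[0,0,0],"rot":[0,0,0],"grip":0},{"slide":[0,0,0],"rot":[0,0,0],"grip":0},{"slide":[0,0,0],"rot":[0,0,0],"grip":0},{"slide":[0,0,0],"rot":[0,0,0],"grip":0}]}}

```text
time: 60.6
ee_pos: [0.4546, 0.0426, 0.0803]
eef_rot: [-0.04, 0.999, -0.0, 0.0]
ft_force: [0.1, -0.9, -0.2]
width: 0.0551
grip_force: 0.0
```

Emit:
{"op": "arm_command", "data": {"steps": [{"slide":[0,0,0],"rot":[0,0,0],"grip":0},{"slide":[0,0,0],"rot":[0,0,0],"grip":0},{"slide":[0,0,0],"rot":[0,0,0],"grip":0},{"slide":[0,0,0],"rot":[0,0,0],"grip":0},{"slide":[0,0,0],"rot":[0,0,0],"grip":0},{"slide":[0,0,0],"rot":[0,0,0],"grip":0},{"slide":[0,0,0],"rot":[0,0,0],"grip":0},{"slide":[0,0,0],"rot":[0,0,0],"grip":0}]}}

```text
time: 61.6
ee_pos: [0.4543, 0.0427, 0.0799]
eef_rot: [-0.04, 0.999, -0.0, -0.0]
ft_force: [0.1, -2.3, 1.4]
width: 0.0158
grip_force: 25.0
```

Emit:
{"op": "arm_command", "data": {"steps": [{"slide":[-0.0072,-0.0006,-0.0054],"rot":[0,0,0],"grip":0},{"slide":[-0.0066,-0.0005,-0.0061],"rot":[0,0,0],"grip":0},{"slide":[-0.006,-0.0005,-0.0068],"rot":[0,0,0],"grip":0},{"slide":[-0.0052,-0.0004,-0.0073],"rot":[0,0,0],"grip":0},{"slide":[-0.0045,-0.0004,-0.0078],"rot":[0,0,0],"grip":0},{"slide":[-0.0036,-0.0003,-0.0082],"rot":[0,0,0],"grip":0},{"slide":[-0.0028,-0.0002,-0.0086],"rot":[0,0,0],"grip":0},{"slide":[-0.0019,-0.0002,-0.0088],"rot":[0,0,0],"grip":0}]}}

```text
time: 62.6
ee_pos: [0.4146, 0.0391, 0.02]
eef_rot: [-0.04, 0.999, -0.001, -0.002]
ft_force: [-5.4, -2.5, 0.2]
width: 0.0151
grip_force: 25.0
```

Emit:
{"op": "arm_command", "data": {"steps": [{"slide":[-0.0006,0,-0.004],"rot":[0,0,0],"grip":0},{"slide":[0,0,0],"rot":[0,0,0],"grip":0},{"slide":[0,0,0],"rot":[0,0,0],"grip":0.7},{"slide":[0,0,0],"rot":[0,0,0],"grip":0.7},{"slide":[0,0,0],"rot":[0,0,0],"grip":0.7},{"slide":[0,0,0],"rot":[0,0,0],"grip":0.7},{"slide":[0,0,0.02],"rot":[0,0,0],"grip":0.8},{"slide":[0,0,0.04],"rot":[0,0,0],"grip":1}]}}

```text
time: 63.6
ee_pos: [0.415, 0.0402, 0.0769]
eef_rot: [-0.041, 0.999, 0.001, -0.001]
ft_force: [0.6, -0.5, 1.9]
width: 0.0671
grip_force: 0.0
```

Emit:
{"op": "arm_command", "data": {"steps": [{"slide":[0,0,0.05],"rot":[0,0,0],"grip":1},{"slide":[0,0,0.05],"rot":[0,0,0],"grip":1},{"slide":[0,-0.05,0],"rot":[0,0,0],"grip":1},{"slide":[0,-0.05,0],"rot":[0,0,0],"grip":1},{"slide":[0,-0.05,0],"rot":[0,0,0],"grip":1},{"slide":[0,-0.05,0],"rot":[0,0,0],"grip":1},{"slide":[0,0,0],"rot":[0,0,0],"grip":1},{"slide":[0,0,0],"rot":[0,0,0],"grip":1}]}}

```text
time: 64.6
ee_pos: [0.4144, -0.1636, 0.1597]
eef_rot: [-0.037, 0.999, -0.001, -0.003]
ft_force: [-0.0, 0.6, -0.3]
width: 0.0874
grip_force: 0.0
```

```bash
python3 - <<'E'
from h import *
P={n:eyes.camera(n) for n in ("top","scene")};print(sensors.read_state()["ee_pos"])
i=np.hstack([cv2.resize(P["top"]["pixels"][170:350,170:450],(440,283),interpolation=cv2.INTER_CUBIC),cv2.resize(P["scene"]["pixels"][180:400,180:460],(360,283),interpolation=cv2.INTER_CUBIC)])
cv2.imwrite("pics/end.png",i[:,:,::-1])
E
```

```text
[ 0.41446926 -0.16329479  0.15986197]
```

View pics/end.png

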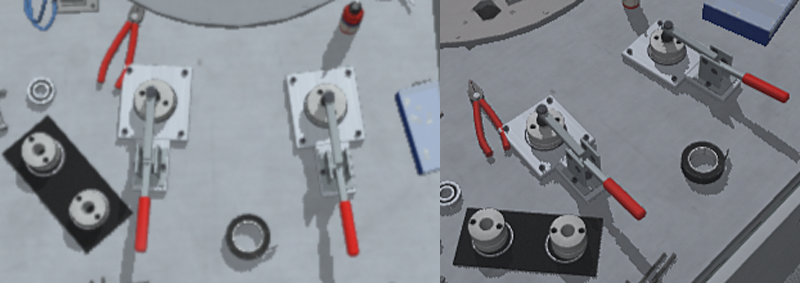

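Both handles are shut with their pads on the flat pucks, and both narrow pucks stand on the rings. The tape, bottle and bearing are where they were. I'll hand in.

```bash
python3 -c "
from bench import order;print(order.close_job())"
```

```text
the job is handed in; nothing more can be done
None
```

I handed the job in at about 65 s; the hand-in gave back no verdict. In the last pictures both narrow pucks stand on their mat rings (about 6–7 mm off centre), a flat puck lies in each nest under a shut clamp (pad force not measured), and the tape, bottle and bearing look unmoved.

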